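# Find the pitch leaf that fits the display-stand spindle

### The arm

A 6-joint arm with a two-finger parallel gripper is mounted at the origin on the work surface. World frame = base frame: x ahead of the robot, y to its left, z up, the work surface at z = 0. Lengths are in m, angles in rad, forces in N, time in s.
With the tool pointing down it reaches from about 0.35 to 0.8 m from the base axis. Payload 7.3 kg.
Tool frame: the origin (TCP) lies midway between the tips of the shut fingers; the grasp point (between the pads) lies behind it (pinch_z is the y of the grasp point in the tool frame, in m); y points along the fingers, x is the direction in which the jaws open and shut, and the axes are right-handed (so a half turn about y gives the same grasp; the last joint's range is limited). The gripper opens to 85 mm and grips with 20 to 120 N. Pads are 22 mm wide; open, the fingers measure 114 mm over their backs; the gripper's body (76 mm by 85 mm) begins 54 mm behind the grasp point. The pads swing forward as they close: fully open they stand 13 mm farther back than shut.
Start: joints at [1.151, 0.342, 1.524, -0, 1.275, -0.146], TCP at [0.142, 0.505, 0.231] pointing down, gripper open.
Joint ranges: [-2.53, 2.53], [-0.77, 2.02], [0.04, 2.7], [-1, 4.14], [0.28, 2.66], [-3.11, 3.11]. Speed limits (rad/s): [2.57, 2.57, 3.14, 3.14, 3.14, 3.14].

### API

Orientations are given as a rotation vector (axis times angle).
In Python, from rig import get_state, snapshot, calibration, finish_job, pinch_z gives the robot as it stands.
- The arm moves only by the shell command python3 -m inch 'ROWS' [OPENING]. ROWS is JSON, a list of rows, each an object with "linear": the shift along the tool's x, y, z in cm, a list of three; "delta_rot": the turn, a rotation vector about the tool's x, y, z in rad, a list of three. A call has 1 to 20 rows; each row shifts and turns the pose as measured when the row begins, along the tool's axes as they then stand; what a row does not reach is not made up. A row lasts 1/10 s, in which the tool goes at most 50 mm and 8.59 degrees, less where a joint would pass 70% of its speed; a pose out of reach is approached as far as the arm can. A call is refused whole if a number of a shift passes 5 or a number of a turn 0.15, either way. A call with a gripper value outside its range is refused whole. OPENING is the closure in counts, from 0 (fully open) to 255 (shut), set as the call begins (- or left out, the last holds). The fingers move at their own pace and stop on an object; the grip force is fixed at half the most. Time passes only in rows, so rows that do not move let the fingers close. It gives the time, the measured TCP pose, the force and the opening at its end, in the units of the state.
- get_state(): the state, without advancing time (a new reading comes with each control period).
- snapshot(name): name is "side" or "top"; returns the picture (420x560x3 uint8, red, green, blue); there is no depth.
- calibration(name): a dict with "fx", "fy", "cx", "cy" (pixels), "camera_from_world" (4x4, takes a point from world to camera coordinates). Camera axes: x right, y up, looking along -z (the intrinsics and any distortion apply to the point x, -y, -z); pixel columns grow to the right and rows downward; lengths in m; the calibration is good to about 2 mm. A picture is of the moment at which its call begins. calibration takes no time and is no camera call.
- finish_job(): hands the job in, once; it reports no verdict.
The state is a dict: "clock": time; "joints": joint angles; "qd": joint speeds; "tau": joint torques, N m; "position": TCP position; "eef_rot": TCP orientation; "contact_force": force on the tool from outside, world axes, zero at the start; "ft_torque": the same for the moment, N m; "width": finger opening in m.
Only numpy, scipy, OpenCV 4.12 (cv2) and the standard library are available. Lean on these libraries where they do the work, as an engineer would, in place of code of your own. Each camera call takes 0.05 s, during which the arm holds its last target.

### The job

On the shop counter, find out which of the three comb leaves fits the thread of the spindle in the front bay of the checking stand: try them in it one by one until one seats fully, pressing gently and feeling for the grooves. Leave that leaf standing by itself in that thread between the guide forks, with the other two standing in the rack, and do not disturb the other things on the counter.

Things in the scene. Friction and masses are not known exactly. Their poses are not given: they have to be found in the camera images.
- stand: checking stand fixed to the counter: plywood bed 200 x 150 x 15 mm with three level steel spindles along its y axis. Origin under the bed, z up. The spindle to check lies in the front bay, at stand x = -50 mm (nearest the robot); those at x = +20 and +80 mm are spares. Only the front bay has guide forks: at y = +54 and -54 mm (8 mm thick) two prongs each
- thread_top (a point): point on top of the front spindle midway between the forks, level with the thread crests, 58 mm above the counter; axes as the stand (y along the spindle). The fork prongs leave a 13 mm wide gap (x) centred over the spindle, from crest height to 18 mm above. A fitting leaf goes in until its seat face rests on the crests, its origin at this height
- rack: wooden rack 200 x 110 x 34 mm fixed to the counter, origin under its centre, z up. Three open-ended slots, 13 mm wide and 22 mm deep, run along rack y at rack x = -76, 0 and +76 mm, floor 12 mm above the counter. A leaf stands in each at the start, teeth on the floor, its origin 16.5 mm above the counter, within 6 mm of mid-slot
- leaf_1: comb leaf of 11 mm pitch: upright aluminium blade 132 (y) x 8 (x) x 34 mm (z), five teeth 4.5 mm long below its middle, spaced 11 mm along y, middle one at y = 0, 5.2 mm wide at root, 1.5 at tip; wooden grip 16 (x) x 56 (y) mm on top, 34 to 58 mm above the origin. Origin: middle of the seat face (blade's lower edge between teeth). z up. 80 to 150 g. Either way round
- leaf_2: comb leaf of 13 mm pitch: upright aluminium blade 132 (y) x 8 (x) x 34 mm (z), five teeth 4.5 mm long below its middle, spaced 13 mm along y, middle one at y = 0, 5.2 mm wide at root, 1.5 at tip; wooden grip 16 (x) x 56 (y) mm on top, 34 to 58 mm above the origin. Origin: middle of the seat face (blade's lower edge between teeth). z up. 80 to 150 g. Either way round
- leaf_3: comb leaf of 9 mm pitch: upright aluminium blade 132 (y) x 8 (x) x 34 mm (z), five teeth 4.5 mm long below its middle, spaced 9 mm along y, middle one at y = 0, 5.2 mm wide at root, 1.5 at tip; wooden grip 16 (x) x 56 (y) mm on top, 34 to 58 mm above the origin. Origin: middle of the seat face (blade's lower edge between teeth). z up. 80 to 150 g. Either way round
- spindle_1: one of three look-alike steel spindles, 36 mm across the thread crests, held fast (neither turns nor slides). Origin on its axis, 40 mm above the counter, midway between its bearings. One has 9, one 11, one 13 mm pitch; which is which is not known, and which one lies in the front bay changes
- spindle_2: a steel spindle, like spindle_1. Where along the axis its grooves lie is not known either and differs each time, over a range of 9 mm. All grooves: 6 mm wide at the crests, 5.5 mm deep, sloping sides. Thread reaches at least 34 mm either side of the origin
- spindle_3: a steel spindle, like spindle_1. A fitting leaf has 0.4 mm of end play when home. A wrong leaf, or the right one out of step, stays on its tooth tips, about 4.5 mm higher. The leaf drops in when its teeth are within about 2 mm of the groove middles
- mug: blue mug, 80 mm across, 90 mm high; a bystander, leave it alone
- tin: green tin, 70 mm across, 90 mm high; a bystander, leave it alone
- figurine: turned wooden figurine, 60 mm across, 100 mm high; a bystander, leave it alone
- gift_box: cardboard gift box 90 x 70 x 50 mm; a bystander, leave it alone
- collar: loose steel collar ring lying flat, 56 mm across, 18 mm high; a bystander, leave it alone
- driver: screwdriver lying flat, origin under its middle; a bystander, leave it alone
- candle: amber candle jar with wooden cap, 64 mm across, 75 mm high; a bystander, leave it alone
There are look-alikes about, which are no part of the job. What is shaped like the leaf_1 but red is not meant.

How it is judged:
At the end, for the whole second after the job is handed in: One leaf stands free and still on the front spindle: seat face within 2 mm of the crests, centred within 6 mm across and 14 mm along, lean under 0.3 rad, along it within 0.06 rad. The others stand still in rack slots, within 3.5 mm of the floor, lean under 0.35 rad, within 40 mm of mid-slot (((z of leaf_1 in the frame of thread_top between -0.002 and 0.002 m and x of leaf_1 in the frame of thread_top between -0.006 and 0.006 m and y of leaf_1 in the frame of thread_top between -0.014 and 0.014 m and angle between leaf_1's own z axis and vertical below 0.3 rad and angle between the y axis of leaf_1 and the y axis of stand, either way round below 0.06 rad and linear speed of each of leaf_1, leaf_2, leaf_3 below 0.01 m/s and contact force between leaf_1 and the fingers below 0.1 N and z of each of leaf_2, leaf_3 in the frame of rack below 0.02 m and x of leaf_2 in the frame of rack between -0.085 and 0.085 m and y of leaf_2 in the frame of rack between -0.04 and 0.04 m and angle between each of leaf_2, leaf_3's own z axis and vertical below 0.35 rad and x of leaf_3 in the frame of rack between -0.085 and 0.085 m and y of leaf_3 in the frame of rack between -0.04 and 0.04 m) or (z of leaf_2 in the frame of thread_top between -0.002 and 0.002 m and x of leaf_2 in the frame of thread_top between -0.006 and 0.006 m and y of leaf_2 in the frame of thread_top between -0.014 and 0.014 m and angle between leaf_2's own z axis and vertical below 0.3 rad and angle between the y axis of leaf_2 and the y axis of stand, either way round below 0.06 rad and linear speed of each of leaf_2, leaf_1, leaf_3 below 0.01 m/s and contact force between leaf_2 and the fingers below 0.1 N and z of each of leaf_1, leaf_3 in the frame of rack below 0.02 m and x of leaf_1 in the frame of rack between -0.085 and 0.085 m and y of leaf_1 in the frame of rack between -0.04 and 0.04 m and angle between each of leaf_1, leaf_3's own z axis and vertical below 0.35 rad and x of leaf_3 in the frame of rack between -0.085 and 0.085 m and y of leaf_3 in the frame of rack between -0.04 and 0.04 m) or (z of leaf_3 in the frame of thread_top between -0.002 and 0.002 m and x of leaf_3 in the frame of thread_top between -0.006 and 0.006 m and y of leaf_3 in the frame of thread_top between -0.014 and 0.014 m and angle between leaf_3's own z axis and vertical below 0.3 rad and angle between the y axis of leaf_3 and the y axis of stand, either way round below 0.06 rad and linear speed of each of leaf_3, leaf_1, leaf_2 below 0.01 m/s and contact force between leaf_3 and the fingers below 0.1 N and z of each of leaf_1, leaf_2 in the frame of rack below 0.02 m and x of leaf_1 in the frame of rack between -0.085 and 0.085 m and y of leaf_1 in the frame of rack between -0.04 and 0.04 m and angle between each of leaf_1, leaf_2's own z axis and vertical below 0.35 rad and x of leaf_2 in the frame of rack between -0.085 and 0.085 m and y of leaf_2 in the frame of rack between -0.04 and 0.04 m))); the robot touches nothing.
It fails at once if a leaf is pressed on a spindle with more than 35 N (contact force between any of leaf_1, leaf_2, leaf_3 and spindle_1 above 35 N or contact force between any of leaf_1, leaf_2, leaf_3 and spindle_2 above 35 N or contact force between any of leaf_1, leaf_2, leaf_3 and spindle_3 above 35 N).
It fails at once if a bystander is moved by more than 30 mm (distance of any of mug, tin, figurine, gift_box, collar, driver, candle from where it was at the start of the episode above 0.03 m).
It also fails if it takes over 72 s, if anything falls off the work surface, if the arm or the gripper's body presses on something with over 40 N, if the wrist force passes 120 N, or if a joint passes its speed limit or range.

## Working session

There is one attempt and no reset: what is moved stays moved. The work goes in short steps, Python scripts to look and compute and a shell command to move; the robot and the scene stay as the last step left them, time stands still between calls to the robot, and variables do not carry over. Pictures are saved under pics/ and viewed, and the job is handed in when it is done.

```bash
ls; mkdir -p pics; python3 - <<'E'
from rig import *
import cv2,numpy as np
import rig
s=get_state()
for k,v in s.items(): print(k,v)
print(pinch_z)
for n in("top","side"):
    im=snapshot(n); cv2.imwrite(f"pics/{n}0.png",im[:,:,::-1]); c=calibration(n); print(n,c)
E
```

```text
pics
clock 0.0
joints [ 1.15102057e+00  3.42724777e-01  1.52505229e+00  3.18636509e-05
  1.27539359e+00 -1.46001176e-01]
qd [ 0.00098938 -0.00096352  0.0011843  -0.0007045  -0.00025197 -0.00138097]
tau [ 1.60582204e-04 -4.33673608e+01 -2.46014982e+01 -1.05186500e-04
  7.81876850e-03  1.23211660e-06]
position [0.14174221 0.50507393 0.23061259]
eef_rot [-1.32711531 -1.0041288   1.00645497]
contact_force [-0.67801016  1.44079172  1.27887675]
ft_torque [0.01387496 0.05412044 0.02712955]
width 0.08527773782975173
-0.0187
top {'fx': 396.02984732043126, 'fy': 396.02984732043126, 'cx': 279.2180089612517, 'cy': 208.05231258691254, 'camera_from_world': array([[-9.04738091e-04, -9.99970521e-01, -7.62491293e-03,
         1.54876577e-02],
       [ 9.84506620e-01, -2.22768716e-03,  1.75333261e-01,
        -5.84198786e-01],
       [-1.75345078e-01, -7.34814658e-03,  9.84479613e-01,
        -1.11296144e+00],
       [ 0.00000000e+00,  0.00000000e+00,  0.00000000e+00,
         1.00000000e+00]])}
side {'fx': 507.2965588973489, 'fy': 507.2965588973489, 'cx': 278.1377611148334, 'cy': 208.28403160858454, 'camera_from_world': array([[ 0.90576082, -0.42373849, -0.00656011, -0.55912042],
       [ 0.22078735,  0.45861727,  0.86076893, -0.19194897],
       [-0.36173234, -0.78109916,  0.50895365, -1.21589951],
       [ 0.        ,  0.        ,  0.        ,  1.        ]])}
```

View pics/top0.png

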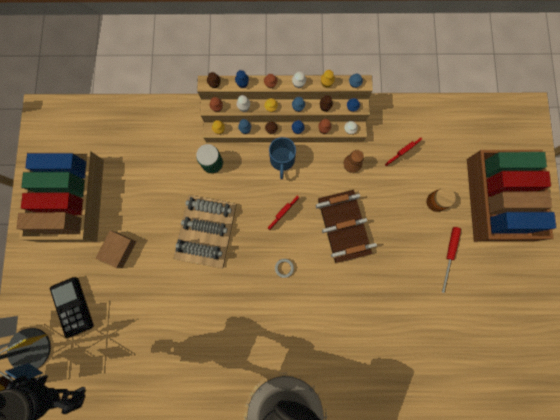

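View pics/side0.png

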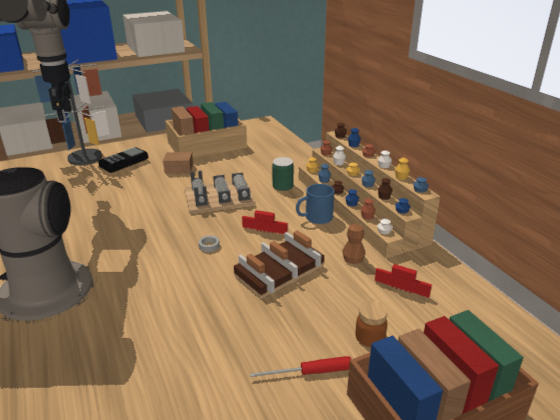

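Top view: the stand is around (205,230) and the rack around (345,226), with three leaves whose wooden grips sit near (345,200), (345,226) and (352,250). The red look-alikes at (284,212) and (404,151) are not wanted. I'll crop closer.

```bash
python3 - <<'E'
import cv2
im=cv2.imread("pics/top0.png")
cv2.imwrite("pics/c_rack.png",cv2.resize(im[180:270,300:400],None,fx=6,fy=6,interpolation=cv2.INTER_CUBIC))
cv2.imwrite("pics/c_stand.png",cv2.resize(im[185:275,160:260],None,fx=6,fy=6,interpolation=cv2.INTER_CUBIC))
im=cv2.imread("pics/side0.png")
cv2.imwrite("pics/c_rack_s.png",cv2.resize(im[220:300,225:335],None,fx=6,fy=6,interpolation=cv2.INTER_CUBIC))
cv2.imwrite("pics/c_stand_s.png",cv2.resize(im[160:225,175:265],None,fx=7,fy=7,interpolation=cv2.INTER_CUBIC))
E
```

```text
(no output)
```

View pics/c_rack.png

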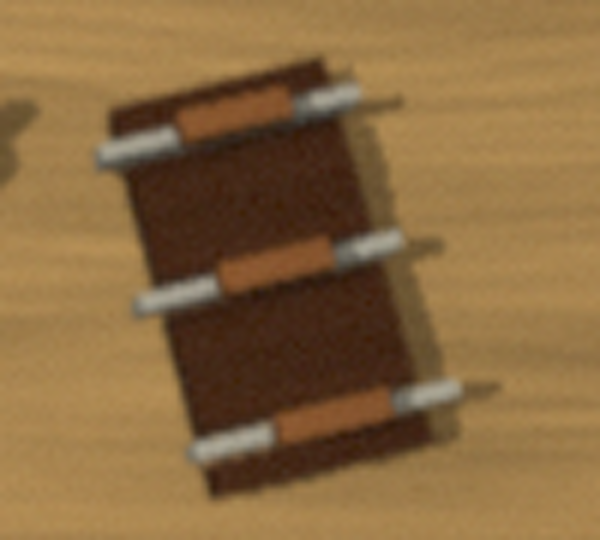

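View pics/c_stand.png

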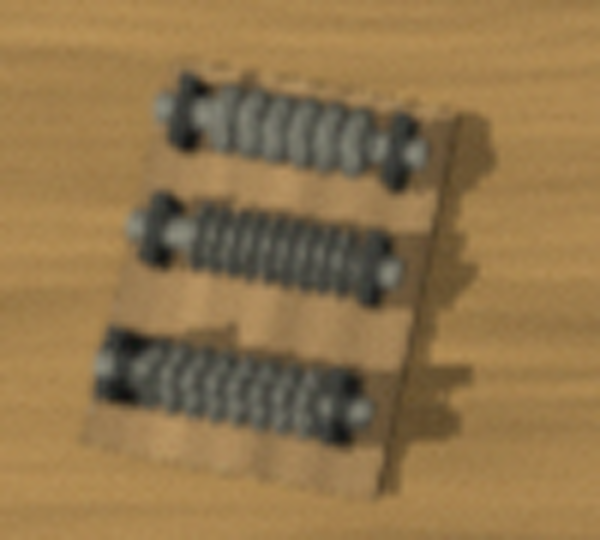

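View pics/c_rack_s.png

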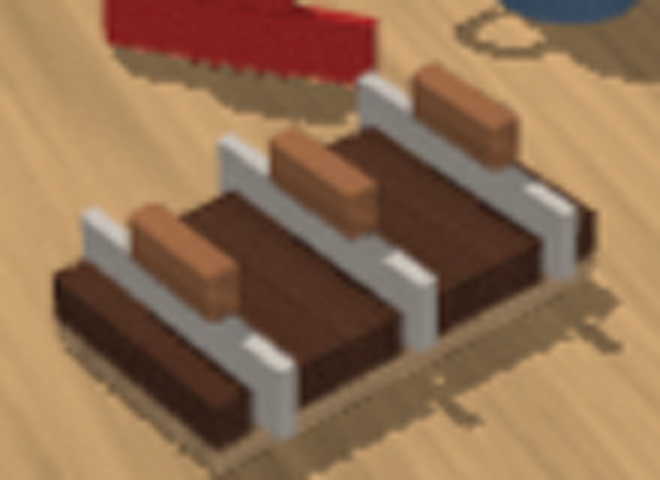

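View pics/c_stand_s.png

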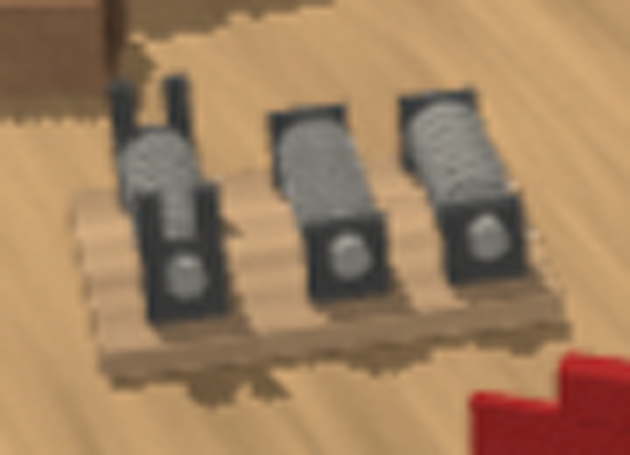

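Rack crop: three bare-metal leaves with brown grips, none red, with blade ends at crop (100,155)-(358,95), (135,305)-(402,238) and (192,452)-(462,390). Stand crop: the forked bay is the lowest in the top view, so it is nearest the robot. Next I'll fit the poses by projecting models.

```bash
cat > h.py <<'E'
import numpy as np, cv2
from scipy.optimize import least_squares
from rig import get_state, snapshot, calibration, pinch_z
C={n:calibration(n) for n in("top","side")}
def proj(n,P):
    P=np.atleast_2d(P); c=C[n]; M=c["camera_from_world"]
    q=P@M[:3,:3].T+M[:3,3]
    return np.c_[c["cx"]+c["fx"]*q[:,0]/-q[:,2], c["cy"]+c["fy"]*(-q[:,1])/-q[:,2]]
def back(n,uv,z):
    c=C[n]; M=c["camera_from_world"]; R=M[:3,:3]; o=-R.T@M[:3,3]
    d=R.T@np.array([(uv[0]-c["cx"])/c["fx"],-(uv[1]-c["cy"])/c["fy"],-1]); return o+d*(z-o[2])/d[2]
def T(x,y,a,P):
    P=np.atleast_2d(P); c,s=np.cos(a),np.sin(a)
    return np.c_[x+c*P[:,0]-s*P[:,1], y+s*P[:,0]+c*P[:,1], P[:,2]]
def box(x0,x1,y0,y1,z0,z1):
    return np.array([[x,y,z] for x in(x0,x1) for y in(y0,y1) for z in(z0,z1)],float)
E_=[(0,1),(2,3),(4,5),(6,7),(0,2),(1,3),(4,6),(5,7),(0,4),(1,5),(2,6),(3,7)]
def crop(im,n,u0,u1,v0,v1,f,boxes=(),pts=()):
    o=cv2.resize(im[v0:v1,u0:u1],None,fx=f,fy=f,interpolation=cv2.INTER_CUBIC)
    m=lambda p:(int((p[0]-u0+.5)*f),int((p[1]-v0+.5)*f))
    for B,col in boxes:
        p=proj(n,B)
        for a,b in E_: cv2.line(o,m(p[a]),m(p[b]),col,1,cv2.LINE_AA)
    for P,col in pts:
        for p in proj(n,P): cv2.circle(o,m(p),3,col,1)
    return o
def cov(n,hull3,shape,u0,v0,ss=6):
    p=cv2.convexHull(proj(n,hull3).astype(np.float32))[:,0]
    p=((p-[u0-.5,v0-.5])*ss-0.5)
    a=np.zeros((shape[0]*ss,shape[1]*ss),np.uint8); cv2.fillPoly(a,[np.round(p*16).astype(np.int32)],255,shift=4)
    return cv2.resize(a,(shape[1],shape[0]),interpolation=cv2.INTER_AREA)/255.
GRIP=box(-.008,.008,-.028,.028,.034,.058)
BLADE=box(-.004,.004,-.066,.066,0,.034)
E
cat > a.py <<'E'
from h import *
t=cv2.imread("pics/top0.png"); s=cv2.imread("pics/side0.png")
px=lambda u,v,u0,v0,f:((u+.5)/f-.5+u0,(v+.5)/f-.5+v0)
# rack fit from top corners (z=.034) 
R=[((322,58),(.1,-.055)),((108,108),(.1,.055)),((212,497),(-.1,.055)),((432,440),(-.1,-.055))]
def f(p,z=.034): 
    r=[]
    for (a,b) in R: r+=list(proj("top",T(*p,[b[0],b[1],z]))[0]-px(*a,300,180,6))
    return r
q=least_squares(f,[.55,-.15,.2]); print("rack",q.x,q.fun.round(2)); rk=q.x
R=[((185,62),(.075,.1)),((458,112),(.075,-.1)),((380,496),(-.075,-.1)),((85,440),(-.075,.1))]
def g(p):
    r=[]
    for (a,b) in R: r+=list(proj("top",T(*p,[b[0],b[1],.015]))[0]-px(*a,160,185,6))
    return r
q=least_squares(g,[.55,.2,-.2]); print("stand",q.x,q.fun.round(2)); st=q.x
np.save("rk.npy",rk);np.save("st.npy",st)
E
python3 a.py
```

```text
rack [ 0.53584921 -0.17767377  0.24017588] [-0.25 -0.57  0.03 -0.3   0.24  0.2  -0.04  0.62]
stand [ 0.52242204  0.23626201 -0.20181132] [-10.94   5.23   7.53   9.72   9.66  -5.36  -6.45  -9.48]
```

```bash
sed -i 's/(.075,.1)/(.1,.075)/;s/(.075,-.1)/(.1,-.075)/;s/(-.075,-.1)/(-.1,-.075)/;s/(-.075,.1))/(-.1,.075))/' a.py; cat >> a.py <<'E'
g_=(0,255,0);r_=(0,0,255)
RB=[(T(*rk,box(-.1,.1,-.055,.055,0,.034)),g_)]+[(T(*rk,box(x-.0065,x+.0065,-.055,.055,.012,.034)),g_) for x in(-.076,0,.076)]
# grips: colour mask + silhouette fit
L=[]
def mask(im): 
    h=cv2.cvtColor(im,cv2.COLOR_BGR2HSV).astype(int); return h
for i,x in enumerate((-.076,0,.076)):
    c0=T(*rk,[x,0,0])[0]
    def res(p,full=False):
        out=[]
        for n,im in(("top",t),("side",s)):
            uv=proj(n,T(p0[0],p0[1],p0[2],GRIP+[0,0,.0165])); u0,v0=(uv.min(0)-6).astype(int);u1,v1=(uv.max(0)+7).astype(int)
            A=im[v0:v1,u0:u1].astype(float); m=((A[:,:,2]-A[:,:,0]>55)&(A[:,:,2]>90)&(A[:,:,2]-A[:,:,1]>35)).astype(float)
            if full: cv2.imwrite(f"pics/m{i}{n}.png",cv2.resize(m*255,None,fx=6,fy=6,interpolation=cv2.INTER_NEAREST))
            out.append((cv2.GaussianBlur(cov(n,T(*p,GRIP+[0,0,.0165]),m.shape,u0,v0),(0,0),1)-cv2.GaussianBlur(m,(0,0),1)).ravel())
        return np.concatenate(out) if not full else [np.abs(o).sum() for o in out]
    p0=np.array([c0[0],c0[1],rk[2]]); 
    q=least_squares(res,p0,diff_step=1e-2,x_scale=[.01,.01,.1]); 
    a=rk[2]; d=q.x[:2]-rk[:2]; print("leaf slot",x,q.x.round(4),"in rack",(np.array([[np.cos(a),np.sin(a)],[-np.sin(a),np.cos(a)]])@d).round(4),q.cost.round(2),res(q.x,True)); L.append(q.x)
np.save("L.npy",L)
LB=[(T(*p,b+[0,0,.0165]),r_) for p in L for b in(GRIP,BLADE)]
FK=[(T(*st,box(-.05+sx*.0065-(.008 if sx<0 else 0),-.05+sx*.0065+(.008 if sx>0 else 0),y-.004,y+.004,.058,.076)),r_) for sx in(-1,1) for y in(-.054,.054)]
SB=[(T(*st,box(-.1,.1,-.075,.075,0,.015)),g_)]+FK
cv2.imwrite("pics/o1.png",np.hstack([crop(t,"top",300,400,180,270,6,RB+LB)]))
cv2.imwrite("pics/o2.png",crop(s,"side",225,335,220,300,7,RB+LB))
cv2.imwrite("pics/o3.png",crop(t,"top",160,260,185,275,6,SB))
cv2.imwrite("pics/o4.png",crop(s,"side",175,265,160,225,8,SB))
E
python3 a.py
```

```text
rack [ 0.53584921 -0.17767377  0.24017588] [-0.25 -0.57  0.03 -0.3   0.24  0.2  -0.04  0.62]
stand [ 0.52317025  0.23584924 -0.19368673] [-1.2  -1.14  1.2  -0.31  0.02  0.88 -0.03  0.45]
leaf slot -0.076 [ 0.4641 -0.1963  0.2349] in rack [-0.0741 -0.0011] 125.37 [np.float64(44.815255972415315), np.float64(303.207816224652)]
leaf slot 0 [ 0.5378 -0.1749  0.2149] in rack [0.0026 0.0022] 41.14 [np.float64(34.453293286462376), np.float64(146.07319429993646)]
leaf slot 0.076 [ 0.6187 -0.1566  0.2083] in rack [0.0855 0.0008] 192.65 [np.float64(208.59810270075224), np.float64(330.3467272057951)][ WARN:0@0.697] global loadsave.cpp:1063 imwrite_ Unsupported depth image for selected encoder is fallbacked to CV_8U.
```

View pics/o1.png

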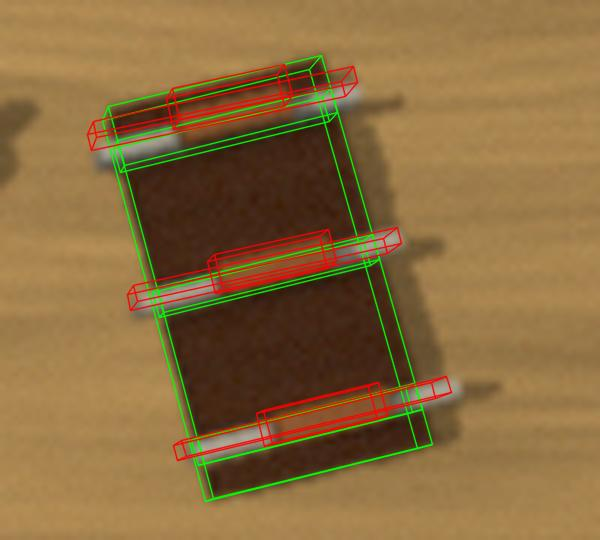

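View pics/o2.png

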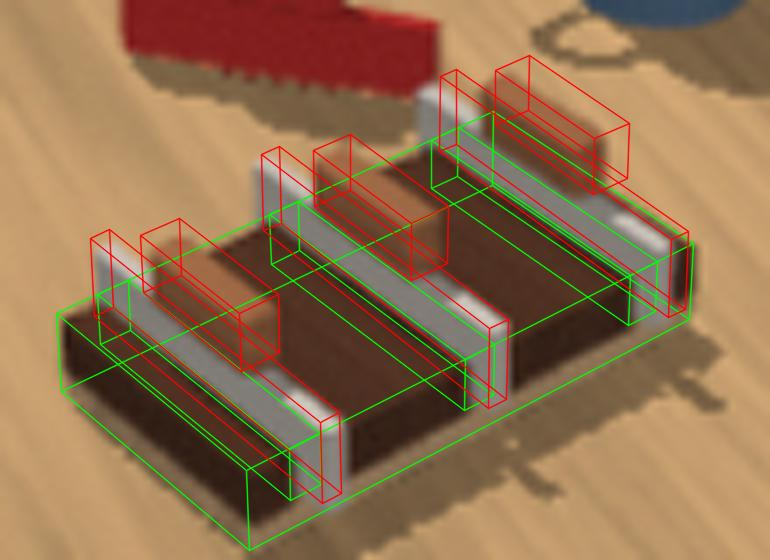

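View pics/o3.png

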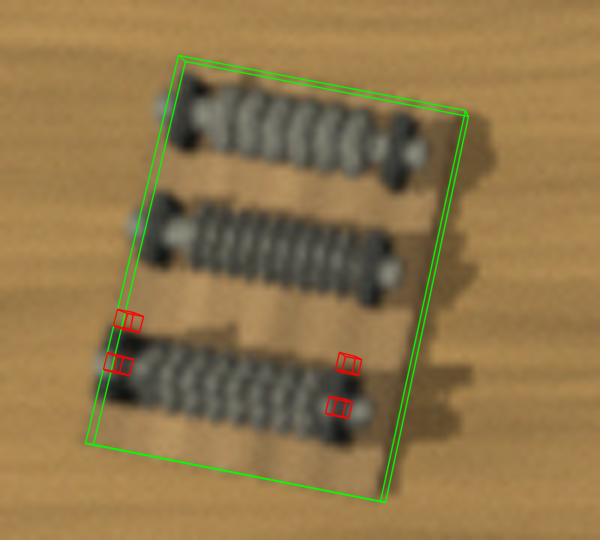

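View pics/o4.png

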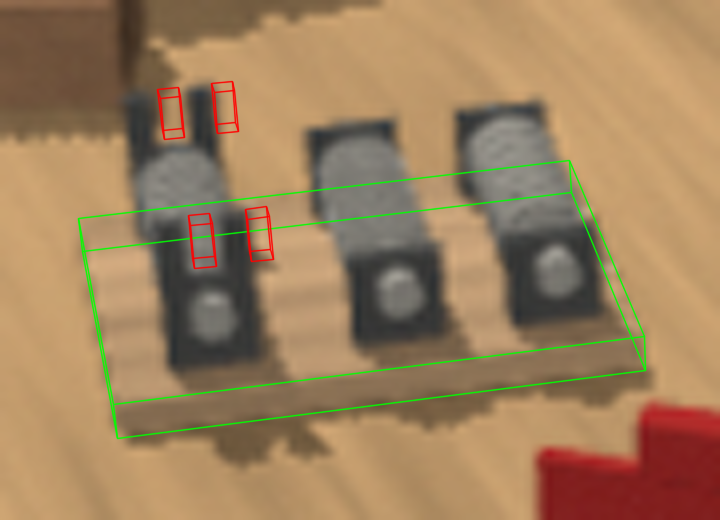

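```bash
sed -i 's/for n,im in(("top",t),("side",s)):/for n,im in(("top",t),):/' a.py; python3 a.py; python3 - <<'E'
import cv2,numpy as np
a=[cv2.imread(f"pics/m{i}top.png") for i in range(3)]
w=max(x.shape[1] for x in a)
cv2.imwrite("pics/mm.png",np.vstack([cv2.copyMakeBorder(x,2,2,2,w-x.shape[1]+2,cv2.BORDER_CONSTANT,value=(0,0,255)) for x in a]))
E
```

```text
rack [ 0.53584921 -0.17767377  0.24017588] [-0.25 -0.57  0.03 -0.3   0.24  0.2  -0.04  0.62]
stand [ 0.52317025  0.23584924 -0.19368673] [-1.2  -1.14  1.2  -0.31  0.02  0.88 -0.03  0.45]
leaf slot -0.076 [ 0.4634 -0.2021  0.2656] in rack [-0.0761 -0.0065] 1.46 [np.float64(17.40781161170849)]
leaf slot 0 [ 0.5366 -0.1772  0.2415] in rack [0.0008 0.0003] 2.42 [np.float64(25.521568627450982)]
leaf slot 0.076 [ 0.6111 -0.1596  0.2558] in rack [ 0.0774 -0.0004] 41.23 [np.float64(151.88450987622713)][ WARN:0@0.764] global loadsave.cpp:1063 imwrite_ Unsupported depth image for selected encoder is fallbacked to CV_8U.
```

View pics/o1.png

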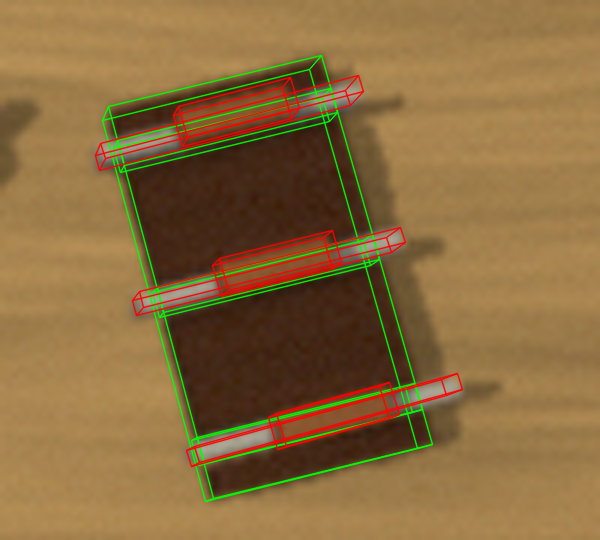

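View pics/o2.png

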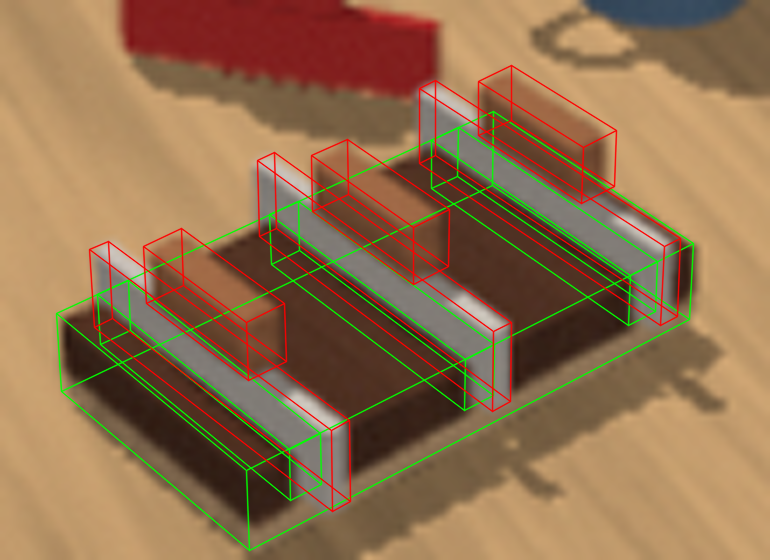

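View pics/mm.png

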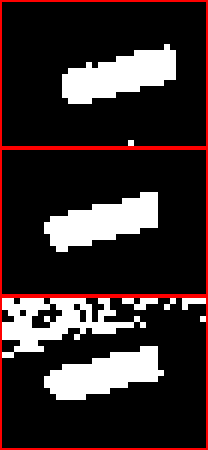

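Top-only grip fits agree with the rack: the leaves sit at x = ±76 and 0 mm in the rack frame, with yaw about 0.25. The side view has a steady offset of about 1 px, within the stated calibration error. Next I'll write the move planner helper and use it for the first leaf (front slot).

```bash
cat > plan.py <<'E'
import sys
from h import *
from scipy.spatial.transform import Rotation as Ro
def need(x,y,z,yaw,pr=True):
    """target TCP xyz, leaf yaw (jaw x axis along leaf x, either way), tool down. prints tool-frame shift cm & rot"""
    s=get_state(); R=Ro.from_rotvec(s["eef_rot"]); best=None
    for k in (0,np.pi):
        a=yaw+k; X=np.array([np.cos(a),np.sin(a),0]); Y=np.array([0,0,-1.]); Z=np.cross(X,Y)
        Rt=Ro.from_matrix(np.c_[X,Y,Z]); d=(R.inv()*Rt).as_rotvec()
        if best is None or np.linalg.norm(d)<np.linalg.norm(best[0]): best=(d,Rt)
    dp=np.array([x,y,z])-s["position"]
    print("t",round(s["clock"],2),"pos",s["position"].round(4),"jawyaw",round(float(np.arctan2(*R.as_matrix()[[1,0],0])),3),"ydir",R.as_matrix()[:,1].round(3),"w",round(s["width"],4),"F",np.round(s["contact_force"],1),"j",np.round(s["joints"],2))
    print(" rot (tool)",best[0].round(4)," shift cm now-axes",(R.inv().apply(dp)*100).round(2)," final-axes",(best[1].inv().apply(dp)*100).round(2))
if __name__=="__main__":
    need(*map(float,sys.argv[1:5]))
E
python3 plan.py 0.45 0.1 0.22 0.25; python3 plan.py 0.4634 -0.2021 0.15 0.25
```

```text
t 0.1 pos [0.1418 0.5051 0.2307] jawyaw 1.297 ydir [-0.001 -0.001 -1.   ] w 0.0855 F [0.2 0.3 1.1] j [ 1.15  0.34  1.52 -0.    1.28 -0.15]
 rot (tool) [ 5.000e-04  1.047e+00 -1.300e-03]  shift cm now-axes [-30.67   1.1  -40.63]  final-axes [ 19.84   1.07 -46.88]
t 0.1 pos [0.1418 0.5051 0.2307] jawyaw 1.297 ydir [-0.001 -0.001 -1.   ] w 0.0855 F [0.2 0.3 1.1] j [ 1.15  0.34  1.52 -0.    1.28 -0.15]
 rot (tool) [ 5.000e-04  1.047e+00 -1.300e-03]  shift cm now-axes [-59.38   8.14 -50.09]  final-axes [ 13.66   8.07 -76.48]
```

```bash
python3 -m inch '[{"linear":[0,0,-4],"delta_rot":[0,0.15,0]},{"linear":[0,0,-4],"delta_rot":[0,0.15,0]},{"linear":[0,0,-4],"delta_rot":[0,0.15,0]},{"linear":[0,0,-4],"delta_rot":[0,0.15,0]},{"linear":[0,0,-4],"delta_rot":[0,0.15,0]},{"linear":[0,0,-4],"delta_rot":[0,0.15,0]},{"linear":[0,0,-4],"delta_rot":[0,0.15,0]},{"linear":[0,0,-5],"delta_rot":[0,0,0]},{"linear":[0,0,-5],"delta_rot":[0,0,0]},{"linear":[0,0,-5],"delta_rot":[0,0,0]},{"linear":[0,0,-5],"delta_rot":[0,0,0]},{"linear":[0,0,-5],"delta_rot":[0,0,0]}]' 0; python3 plan.py 0.4634 -0.2021 0.15 0.25
```

```text
clock: 1.3
position: [0.4031, 0.0804, 0.2267]
eef_rot: [-1.566, -0.184, 0.194]
contact_force: [1.0, 0.1, 0.3]
width: 0.0853
t 1.3 pos [0.4031 0.0804 0.2267] jawyaw 0.241 ydir [-0.006 -0.004 -1.   ] w 0.0853 F [1.  0.1 0.3] j [ 0.01  0.14  1.81 -0.    1.2  -0.23]
 rot (tool) [ 0.0028 -0.0094 -0.0066]  shift cm now-axes [ -0.83   7.76 -28.85]  final-axes [ -1.15   7.67 -28.86]
```

```bash
python3 -m inch '[{"linear":[0,1.2,-4.8],"delta_rot":[0,0,0]},{"linear":[-0.2,1.2,-4.8],"delta_rot":[0,0,0]},{"linear":[-0.2,1.2,-4.8],"delta_rot":[0,0,0]},{"linear":[-0.2,1.2,-4.8],"delta_rot":[0,0,0]},{"linear":[-0.2,1.2,-4.8],"delta_rot":[0,0,0]},{"linear":[0,1.5,-4],"delta_rot":[0,0,0]},{"linear":[0,0,-0.5],"delta_rot":[0,0,0]}]' 0; python3 plan.py 0.4634 -0.2021 0.045 0.25
```

```text
clock: 2.0
position: [0.4618, -0.2081, 0.151]
eef_rot: [-1.567, -0.181, 0.187]
contact_force: [0.2, -0.2, 0.5]
width: 0.0851
t 2.0 pos [ 0.4618 -0.2081  0.151 ] jawyaw 0.234 ydir [-0.003 -0.004 -1.   ] w 0.0851 F [ 0.2 -0.2  0.5] j [-0.57  0.39  1.69 -0.01  1.06 -0.8 ]
 rot (tool) [ 0.0031 -0.0156 -0.0043]  shift cm now-axes [ 0.34 10.6   0.58]  final-axes [ 0.31 10.6   0.54]
```

```bash
python3 -m inch '[{"linear":[0.3,3,0.5],"delta_rot":[0.002,-0.013,-0.004]},{"linear":[0,3,0],"delta_rot":[0,0,0]},{"linear":[0,2.5,0],"delta_rot":[0,0,0]},{"linear":[0,1.5,0],"delta_rot":[0,0,0]},{"linear":[0,0.3,0],"delta_rot":[0,0,0]}]' 0; python3 plan.py 0.4634 -0.2021 0.046 0.247; python3 - <<'E'
import sys; sys.path.insert(0,'.')
from h import *
for n in("top","side"):
    im=snapshot(n)[:,:,::-1].copy(); cv2.imwrite(f"pics/{n}1.png",im)
    o=crop(im,n,*((300,400,180,270) if n=="top" else (215,335,205,300)),5); cv2.imwrite(f"pics/g1{n}.png",o)
E
```

```text
clock: 2.5
position: [0.4633, -0.2025, 0.0448]
eef_rot: [-1.562, -0.192, 0.192]
contact_force: [-0.7, -0.6, -0.6]
width: 0.0856
t 2.5 pos [ 0.4633 -0.2025  0.0448] jawyaw 0.245 ydir [-0. -0. -1.] w 0.0856 F [-0.7 -0.6 -0.6] j [-0.56  0.54  1.8  -0.    0.8  -0.81]
 rot (tool) [ 0.     -0.0025 -0.0002]  shift cm now-axes [ 0.02 -0.12  0.04]  final-axes [ 0.02 -0.12  0.04]
```

View pics/g1side.png

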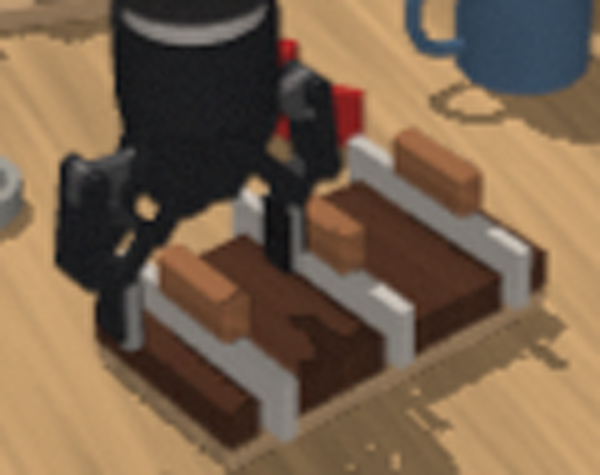

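View pics/g1top.png

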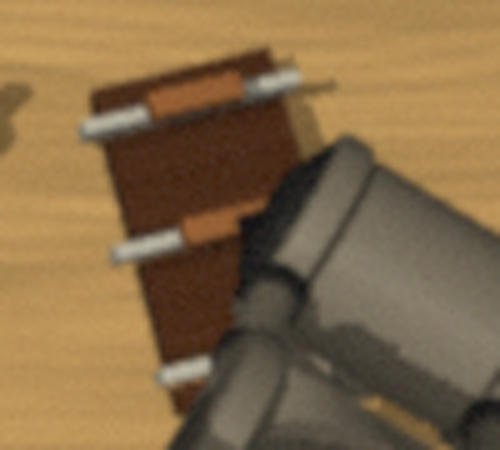

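Side view: the open fingers straddle the front leaf's grip at (200,290) in the crop, clear of the middle leaf. Closing.

```bash
python3 -m inch '[{"linear":[0,0,0],"delta_rot":[0,0,0]},{"linear":[0,0,0],"delta_rot":[0,0,0]},{"linear":[0,0,0],"delta_rot":[0,0,0]},{"linear":[0,0,0],"delta_rot":[0,0,0]},{"linear":[0,0,0],"delta_rot":[0,0,0]},{"linear":[0,0,0],"delta_rot":[0,0,0]},{"linear":[0,0,0],"delta_rot":[0,0,0]}]' 255; python3 plan.py 0.4634 -0.2021 0.046 0.247
```

```text
clock: 3.3
position: [0.4661, -0.2037, 0.0502]
eef_rot: [-1.568, -0.198, 0.187]
contact_force: [-0.2, -0.2, -1.0]
width: 0.0148
t 3.3 pos [ 0.4661 -0.2037  0.0502] jawyaw 0.245 ydir [ 0.008 -0.005 -1.   ] w 0.0148 F [-0.2 -0.2 -1. ] j [-0.56  0.53  1.8  -0.    0.8  -0.81]
 rot (tool) [ 0.0068 -0.0017  0.0063]  shift cm now-axes [-0.23  0.41  0.22]  final-axes [-0.22  0.42  0.22]
```

```bash
python3 -m inch '[{"linear":[0,-2,0],"delta_rot":[0,0,0]},{"linear":[0,-3,0],"delta_rot":[0,0,0]},{"linear":[0,-3,0],"delta_rot":[0,0,0]},{"linear":[0,-3,0],"delta_rot":[0,0,0]},{"linear":[0,-2,0],"delta_rot":[0,0,0]},{"linear":[0,0,0],"delta_rot":[0,0,0]}]' 255; python3 plan.py 0.4634 -0.2021 0.046 0.247;  python3 - <<'E'
import sys; sys.path.insert(0,'.')
from h import *
for n in("top","side"):
    im=snapshot(n)[:,:,::-1].copy(); cv2.imwrite(f"pics/{n}2.png",im)
    print(get_state()["position"].round(4))
    o=crop(im,n,*((260,400,150,270) if n=="top" else (215,335,155,255)),5); cv2.imwrite(f"pics/g2{n}.png",o)
E
```

```text
clock: 3.9
position: [0.4639, -0.2025, 0.1832]
eef_rot: [-1.565, -0.195, 0.19]
contact_force: [0.3, -0.4, -0.5]
width: 0.0147
t 3.9 pos [ 0.4639 -0.2025  0.1832] jawyaw 0.245 ydir [ 0.003 -0.002 -1.   ] w 0.0147 F [ 0.3 -0.4 -0.5] j [-0.56  0.35  1.65 -0.    1.13 -0.81]
 rot (tool) [ 0.0028 -0.0022  0.0025]  shift cm now-axes [-0.07 13.72  0.09]  final-axes [-0.03 13.72  0.05]
[ 0.4632 -0.2021  0.1817]
[ 0.4626 -0.2017  0.1804]
```

View pics/g2side.png

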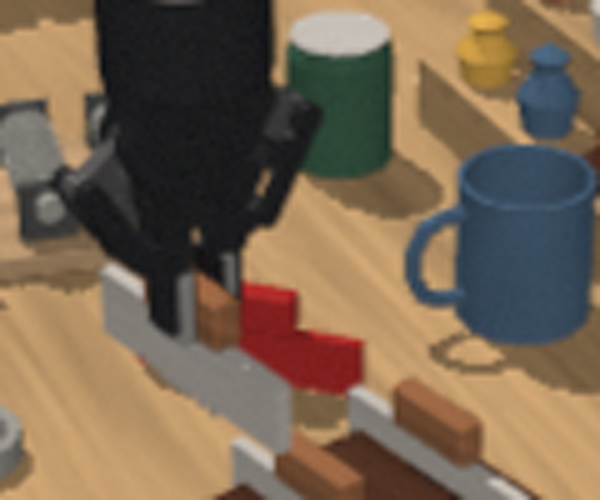

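```bash
cat > fft.py <<'E'
from h import *
from scipy.ndimage import map_coordinates
st=np.load("st.npy"); im=cv2.imread("pics/top0.png").astype(float).mean(2)
ys=np.arange(-.034,.034,.0005)
for xs in(-.05,.02,.08):
    acc=[]
    for dx in np.arange(-.010,.0101,.002):
        z=.04+np.sqrt(.018**2-dx**2)
        uv=proj("top",T(*st,np.c_[np.full_like(ys,xs+dx),ys,np.full_like(ys,z)]))
        p=map_coordinates(im,[uv[:,1],uv[:,0]],order=3); p=p-np.polyval(np.polyfit(ys,p,2),ys); acc.append(p)
    acc=np.array(acc)
    out=[]
    for pit in(.009,.011,.013):
        k=np.exp(-2j*np.pi*ys/pit); a=(acc*np.hanning(len(ys)))@k; 
        m=np.abs(a).mean()/len(ys); tot=a.sum(); out.append((int(pit*1000),round(float(m),2),round(abs(tot)/len(ys)/len(acc),2)))
    print(xs,out)
    ps=np.arange(.006,.018,.0002); A=[np.abs((acc*np.hanning(len(ys)))@np.exp(-2j*np.pi*ys/p)).mean() for p in ps]; print("  peak",ps[int(np.argmax(A))].round(4))
E
python3 fft.py
python3 - <<'E'
import cv2
im=cv2.imread("pics/side2.png")[205:260,228:285]
cv2.imwrite("pics/teeth1.png",cv2.resize(im,None,fx=12,fy=10,interpolation=cv2.INTER_CUBIC))
E
```

```text
-0.05 [(9, 0.65, np.float64(0.42)), (11, 2.28, np.float64(1.65)), (13, 1.36, np.float64(0.98))]
  peak 0.011
0.02 [(9, 1.73, np.float64(1.42)), (11, 0.42, np.float64(0.3)), (13, 0.56, np.float64(0.33))]
  peak 0.009
0.08 [(9, 0.23, np.float64(0.2)), (11, 1.43, np.float64(1.29)), (13, 2.46, np.float64(1.81))]
  peak 0.0132
```

View pics/teeth1.png

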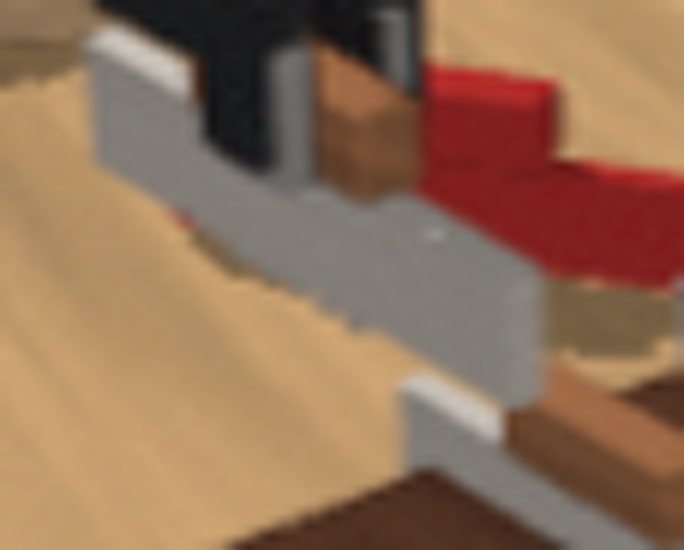

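View pics/g2top.png

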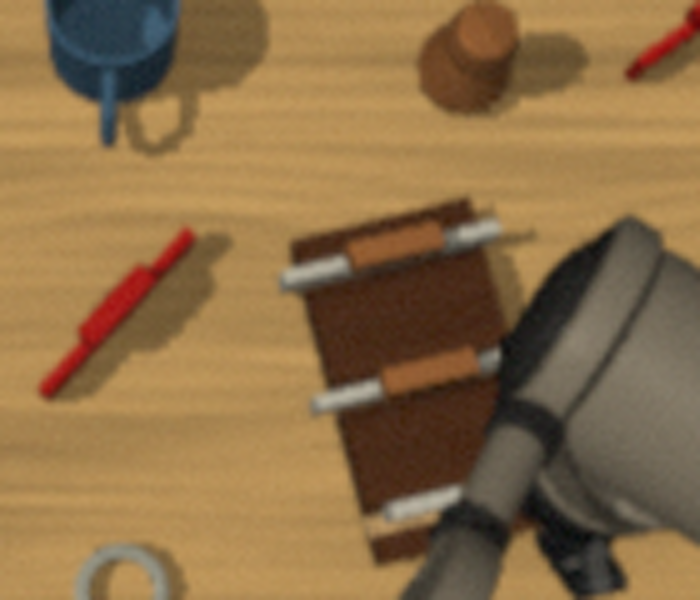

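The 11 mm thread is the front spindle (FFT peak 11.0 mm; the middle one is 9, the rear 13), so I expect leaf_1. To see this leaf's tooth pitch I'll turn its blade towards the side camera.

```bash
python3 -m inch '[{"linear":[0,0,0],"delta_rot":[0,-0.15,0]},{"linear":[0,0,0],"delta_rot":[0,-0.15,0]},{"linear":[0,0,0],"delta_rot":[0,-0.15,0]},{"linear":[0,0,0],"delta_rot":[0,-0.15,0]},{"linear":[0,0,0],"delta_rot":[0,-0.15,0]},{"linear":[0,0,0],"delta_rot":[0,-0.12,0]}]' 255; python3 plan.py 0.4634 -0.2021 0.18 1.12;  python3 - <<'E'
import sys; sys.path.insert(0,'.')
from h import *
n="side"
im=snapshot(n)[:,:,::-1].copy(); cv2.imwrite(f"pics/{n}3.png",im)
o=crop(im,n,220,310,190,260,8); cv2.imwrite(f"pics/g3{n}.png",o)
E
```

```text
clock: 4.6
position: [0.4576, -0.1988, 0.1693]
eef_rot: [-1.368, -0.866, 0.881]
contact_force: [-0.5, -0.2, -1.2]
width: 0.015
t 4.6 pos [ 0.4576 -0.1988  0.1693] jawyaw 1.127 ydir [-0.017  0.011 -1.   ] w 0.015 F [-0.5 -0.2 -1.2] j [-0.56  0.37  1.67 -0.    1.12 -1.69]
 rot (tool) [-0.0204  0.0067  0.0023]  shift cm now-axes [-0.05 -1.09 -0.64]  final-axes [-0.04 -1.07 -0.66]
```

View pics/g3side.png

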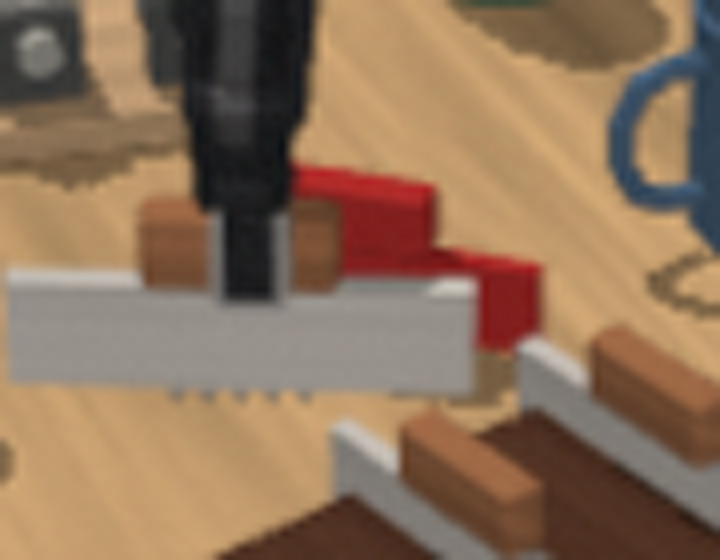

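Teeth at crop (175..305, 390) span 130/8 px against a blade of 465/8 px, so 132 mm × 130/465 / 4 ≈ 9.2 mm. This is leaf_3 (9 mm), which can't fit the 11 mm thread. Back into its slot.

```bash
python3 -m inch '[{"linear":[0,-0.3,0],"delta_rot":[0,0.15,0]},{"linear":[0,0,0],"delta_rot":[0,0.15,0]},{"linear":[0,0,0],"delta_rot":[0,0.15,0]},{"linear":[0,0,0],"delta_rot":[0,0.15,0]},{"linear":[0,0,0],"delta_rot":[0,0.15,0]},{"linear":[0,0,0],"delta_rot":[0,0.13,0]},{"linear":[0,0,0],"delta_rot":[0,0,0]}]' 255; python3 plan.py 0.4644 -0.2023 0.075 0.245
```

```text
clock: 5.35
position: [0.4527, -0.1959, 0.1612]
eef_rot: [-1.538, -0.156, 0.206]
contact_force: [-1.3, 0.5, -0.7]
width: 0.0147
t 5.35 pos [ 0.4527 -0.1959  0.1612] jawyaw 0.231 ydir [-0.034  0.022 -0.999] w 0.0147 F [-1.3  0.5 -0.7] j [-0.56  0.38  1.68 -0.    1.12 -0.79]
 rot (tool) [-0.0292 -0.0141 -0.0284]  shift cm now-axes [ 1.24  8.56 -1.14]  final-axes [ 0.98  8.62 -0.91]
```

```bash
python3 -m inch '[{"linear":[0.6,2,-0.5],"delta_rot":[-0.015,-0.014,-0.015]},{"linear":[0.4,3,-0.3],"delta_rot":[-0.015,0,-0.015]},{"linear":[0,2,0],"delta_rot":[0,0,0]},{"linear":[0,0.6,0],"delta_rot":[0,0,0]}]' 255; python3 plan.py 0.4644 -0.2023 0.0502 0.245
```

```text
clock: 5.75
position: [0.4628, -0.2004, 0.0804]
eef_rot: [-1.562, -0.2, 0.198]
contact_force: [-0.2, -0.1, -0.4]
width: 0.0147
t 5.75 pos [ 0.4628 -0.2004  0.0804] jawyaw 0.253 ydir [ 0.002 -0.    -1.   ] w 0.0147 F [-0.2 -0.1 -0.4] j [-0.56  0.48  1.78  0.    0.88 -0.82]
 rot (tool) [0.0005 0.0083 0.0016]  shift cm now-axes [ 0.1   3.02 -0.22]  final-axes [ 0.1   3.02 -0.22]
```

```bash
python3 -m inch '[{"linear":[0.1,0.6,-0.2],"delta_rot":[0,0.008,0]},{"linear":[0,0.7,0],"delta_rot":[0,0,0]},{"linear":[0,0.4,0],"delta_rot":[0,0,0]}]' 255; python3 plan.py 0.4644 -0.2023 0.0502 0.245
python3 - <<'E'
import sys; sys.path.insert(0,'.')
from h import *
n="side"
im=snapshot(n)[:,:,::-1].copy()
o=crop(im,n,220,330,210,300,6); cv2.imwrite(f"pics/g4{n}.png",o)
E
```

```text
clock: 6.05
position: [0.4644, -0.2022, 0.0622]
eef_rot: [-1.562, -0.194, 0.193]
contact_force: [1.7, -0.4, -0.9]
width: 0.0149
t 6.05 pos [ 0.4644 -0.2022  0.0622] jawyaw 0.247 ydir [ 0.001  0.    -1.   ] w 0.0149 F [ 1.7 -0.4 -0.9] j [-0.56  0.51  1.79  0.    0.84 -0.81]
 rot (tool) [-0.0002  0.0019  0.0009]  shift cm now-axes [-0.01  1.2  -0.01]  final-axes [-0.    1.2  -0.01]
```

View pics/g4side.png

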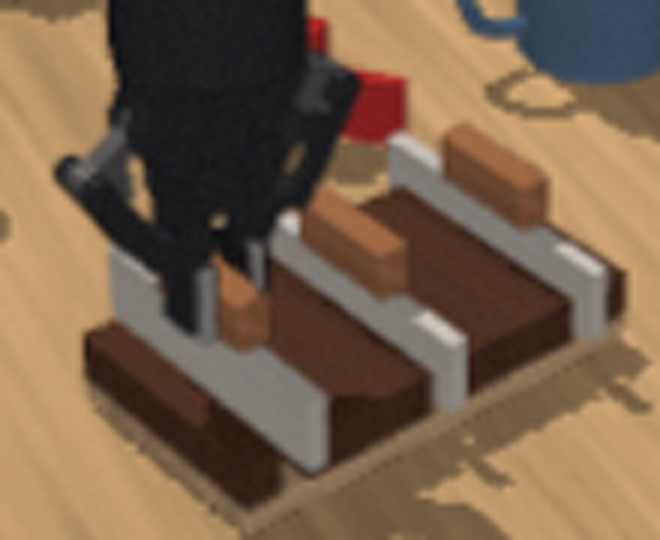

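The leaf is entering its slot (blade end at (320,460) in the crop). Lowering and releasing.

```bash
python3 -m inch '[{"linear":[0,0.6,0],"delta_rot":[0,0,0]},{"linear":[0,0.3,0],"delta_rot":[0,0,0]},{"linear":[0,0.2,0],"delta_rot":[0,0,0]}]' 255; python3 plan.py 0.4644 -0.2023 0.0502 0.245; python3 -m inch '[{"linear":[0,0,0],"delta_rot":[0,0,0]},{"linear":[0,0,0],"delta_rot":[0,0,0]},{"linear":[0,0,0],"delta_rot":[0,0,0]},{"linear":[0,0,0],"delta_rot":[0,0,0]}]' 0;python3 plan.py 0.5366 -0.1772 0.12 0.245
```

```text
clock: 6.4
position: [0.4652, -0.2027, 0.0513]
eef_rot: [-1.563, -0.196, 0.192]
contact_force: [0.1, 0.7, -1.3]
width: 0.0148
t 6.4 pos [ 0.4652 -0.2027  0.0513] jawyaw 0.247 ydir [ 0.003 -0.001 -1.   ] w 0.0148 F [ 0.1  0.7 -1.3] j [-0.56  0.53  1.8   0.    0.81 -0.81]
 rot (tool) [0.0015 0.0022 0.0025]  shift cm now-axes [-0.07  0.11  0.06]  final-axes [-0.06  0.11  0.06]
clock: 6.8
position: [0.4656, -0.2029, 0.0519]
eef_rot: [-1.564, -0.197, 0.191]
contact_force: [0.6, 0.1, -0.5]
width: 0.0723
t 6.8 pos [ 0.4656 -0.2029  0.0519] jawyaw 0.247 ydir [ 0.004 -0.002 -1.   ] w 0.0723 F [ 0.6  0.1 -0.5] j [-0.56  0.53  1.8   0.    0.81 -0.81]
 rot (tool) [0.0026 0.0023 0.0035]  shift cm now-axes [ 7.54 -6.79  0.74]  final-axes [ 7.51 -6.81  0.77]
```

```bash
python3 -m inch '[{"linear":[0,-3,0],"delta_rot":[0,0,0]},{"linear":[0,-3.5,0],"delta_rot":[0,0,0]},{"linear":[3,-1,0.3],"delta_rot":[0,0,0]},{"linear":[3,0,0.3],"delta_rot":[0,0,0]},{"linear":[1.3,1,0],"delta_rot":[0,0,0]},{"linear":[0.2,2,0],"delta_rot":[0,0,0]}]' 0;python3 plan.py 0.5366 -0.1772 0.045 0.245
```

```text
clock: 7.4
position: [0.54, -0.1791, 0.102]
eef_rot: [-1.567, -0.2, 0.186]
contact_force: [-0.0, -0.1, -0.7]
width: 0.0855
t 7.4 pos [ 0.54   -0.1791  0.102 ] jawyaw 0.246 ydir [ 0.01  -0.004 -1.   ] w 0.0855 F [-0.  -0.1 -0.7] j [-0.46  0.55  1.58  0.    1.   -0.7 ]
 rot (tool) [0.0063 0.001  0.0084]  shift cm now-axes [-0.33  5.7   0.3 ]  final-axes [-0.29  5.7   0.26]
```

```bash
python3 -m inch '[{"linear":[-0.3,2,0.2],"delta_rot":[0.006,0,0.008]},{"linear":[-0.1,2,0.1],"delta_rot":[0,0,0]},{"linear":[0,1.2,0],"delta_rot":[0,0,0]},{"linear":[0,0.2,0],"delta_rot":[0,0,0]}]' 0;python3 plan.py 0.5366 -0.1772 0.045 0.245
```

```text
clock: 7.8
position: [0.5321, -0.1759, 0.0402]
eef_rot: [-1.558, -0.189, 0.2]
contact_force: [-0.4, 0.1, -0.9]
width: 0.0854
t 7.8 pos [ 0.5321 -0.1759  0.0402] jawyaw 0.248 ydir [-0.008  0.003 -1.   ] w 0.0854 F [-0.4  0.1 -0.9] j [-0.46  0.63  1.64 -0.    0.88 -0.7 ]
 rot (tool) [-0.0051  0.0029 -0.007 ]  shift cm now-axes [ 0.4  -0.49 -0.23]  final-axes [ 0.4  -0.48 -0.23]
```

```bash
python3 -m inch '[{"linear":[0.4,-0.4,-0.2],"delta_rot":[-0.005,0.002,-0.006]},{"linear":[0,0,0],"delta_rot":[0,0,0]},{"linear":[0,0,0],"delta_rot":[0,0,0]},{"linear":[0,0,0],"delta_rot":[0,0,0]},{"linear":[0,0,0],"delta_rot":[0,0,0]},{"linear":[0,0,0],"delta_rot":[0,0,0]},{"linear":[0,0,0],"delta_rot":[0,0,0]}]' 255;python3 plan.py 0.5366 -0.1772 0.045 0.245
```

```text
clock: 8.5
position: [0.5379, -0.178, 0.0468]
eef_rot: [-1.565, -0.195, 0.191]
contact_force: [0.7, -0.8, -0.8]
width: 0.015
t 8.5 pos [ 0.5379 -0.178   0.0468] jawyaw 0.245 ydir [ 0.003 -0.002 -1.   ] w 0.015 F [ 0.7 -0.8 -0.8] j [-0.45  0.62  1.63 -0.    0.89 -0.7 ]
 rot (tool) [0.003  0.0004 0.0023]  shift cm now-axes [-0.11  0.18  0.11]  final-axes [-0.11  0.18  0.11]
```

```bash
python3 -m inch '[{"linear":[0,-2,0],"delta_rot":[0,0,0]},{"linear":[0,-3,0],"delta_rot":[0,0,0]},{"linear":[0,-3,0],"delta_rot":[0,-0.05,0]},{"linear":[0,-3,0],"delta_rot":[0,-0.15,0]},{"linear":[0,-1,0],"delta_rot":[0,-0.15,0]},{"linear":[0,0,0],"delta_rot":[0,-0.15,0]},{"linear":[0,0,0],"delta_rot":[0,-0.15,0]},{"linear":[0,0,0],"delta_rot":[0,-0.15,0]},{"linear":[0,0,0],"delta_rot":[0,-0.07,0]}]' 255;python3 plan.py 0.5366 -0.1772 0.18 1.12;  python3 - <<'E'
import sys; sys.path.insert(0,'.')
from h import *
n="side"
im=snapshot(n)[:,:,::-1].copy(); cv2.imwrite(f"pics/{n}5.png",im)
o=crop(im,n,220,340,190,280,6); cv2.imwrite(f"pics/g5{n}.png",o)
E
```

```text
clock: 9.4
position: [0.5362, -0.177, 0.1708]
eef_rot: [-1.387, -0.875, 0.877]
contact_force: [1.6, 0.4, -0.3]
width: 0.0149
t 9.4 pos [ 0.5362 -0.177   0.1708] jawyaw 1.127 ydir [-0.001 -0.001 -1.   ] w 0.0149 F [ 1.6  0.4 -0.3] j [-0.45  0.47  1.5  -0.    1.17 -1.58]
 rot (tool) [-0.0004  0.0067 -0.0008]  shift cm now-axes [ 0.   -0.92 -0.05]  final-axes [ 0.   -0.92 -0.05]
```

View pics/g5side.png

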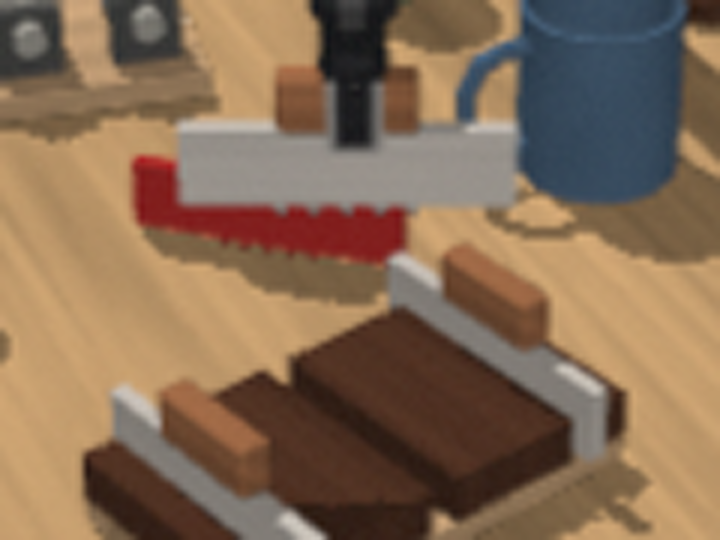

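```bash
python3 - <<'E'
import cv2
im=cv2.imread("pics/side5.png")[205:230,245:310]
cv2.imwrite("pics/teeth5.png",cv2.resize(im,None,fx=12,fy=12,interpolation=cv2.INTER_CUBIC))
E
```

```text
(no output)
```

View pics/teeth5.png

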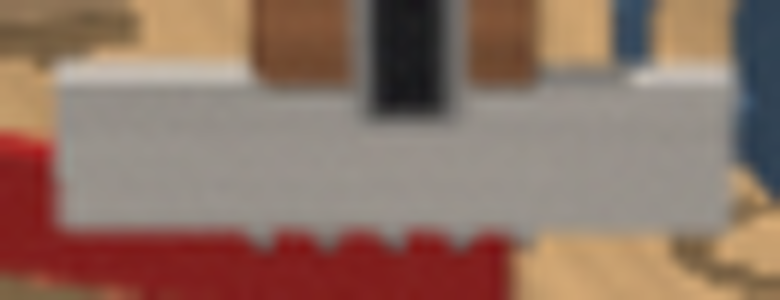

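Teeth at 263, 328, 395, 460 and 523 give a spacing of 65/675 × 132 ≈ 12.7 mm, so this is leaf_2 (13 mm) and not a fit. Back into the middle slot; the rear leaf must be the 11 mm one.

```bash
python3 -m inch '[{"linear":[0,0,0],"delta_rot":[0,0.15,0]},{"linear":[0,0,0],"delta_rot":[0,0.15,0]},{"linear":[0,0,0],"delta_rot":[0,0.15,0]},{"linear":[0,0,0],"delta_rot":[0,0.15,0]},{"linear":[0,0.5,0],"delta_rot":[0,0.15,0]},{"linear":[0,1.5,0],"delta_rot":[0,0.12,0]},{"linear":[0,2,0],"delta_rot":[0,0,0]},{"linear":[0,2,0],"delta_rot":[0,0,0]},{"linear":[0,1,0],"delta_rot":[0,0,0]}]' 255;python3 plan.py 0.5370 -0.1775 0.0468 0.245
```

```text
clock: 10.35
position: [0.536, -0.1769, 0.0993]
eef_rot: [-1.564, -0.184, 0.183]
contact_force: [-0.4, 0.4, -1.2]
width: 0.0151
t 10.35 pos [ 0.536  -0.1769  0.0993] jawyaw 0.234 ydir [ 0.001 -0.001 -1.   ] w 0.0151 F [-0.4  0.4 -1.2] j [-0.45  0.55  1.59 -0.    1.   -0.69]
 rot (tool) [ 0.0013 -0.0113  0.0004]  shift cm now-axes [ 0.08  5.25 -0.08]  final-axes [ 0.08  5.25 -0.08]
```

```bash
python3 -m inch '[{"linear":[0.1,1.5,-0.1],"delta_rot":[0,-0.011,0]},{"linear":[0.1,1.2,0],"delta_rot":[0,0,0]},{"linear":[0,0.8,0],"delta_rot":[0,0,0]}]' 255;python3 plan.py 0.5370 -0.1775 0.0468 0.245
```

```text
clock: 10.65
position: [0.5383, -0.1774, 0.0627]
eef_rot: [-1.564, -0.19, 0.19]
contact_force: [-0.2, -0.2, -1.0]
width: 0.0152
t 10.65 pos [ 0.5383 -0.1774  0.0627] jawyaw 0.242 ydir [ 0.    -0.001 -1.   ] w 0.0152 F [-0.2 -0.2 -1. ] j [-0.45  0.6   1.61 -0.    0.93 -0.69]
 rot (tool) [ 0.0012 -0.0028  0.0001]  shift cm now-axes [-0.13  1.59  0.02]  final-axes [-0.13  1.59  0.02]
```

```bash
python3 -m inch '[{"linear":[-0.1,0.7,0],"delta_rot":[0,0,0]},{"linear":[0,0.5,0],"delta_rot":[0,0,0]},{"linear":[0,0.3,0],"delta_rot":[0,0,0]}]' 255;python3 plan.py 0.5370 -0.1775 0.0468 0.245;python3 -m inch '[{"linear":[0,0,0],"delta_rot":[0,0,0]},{"linear":[0,0,0],"delta_rot":[0,0,0]},{"linear":[0,0,0],"delta_rot":[0,0,0]},{"linear":[0,0,0],"delta_rot":[0,0,0]}]' 0;python3 plan.py 0.6111 -0.1596 0.12 0.245
```

```text
clock: 10.95
position: [0.5375, -0.1777, 0.0466]
eef_rot: [-1.564, -0.19, 0.189]
contact_force: [-0.2, -0.3, -0.9]
width: 0.0148
t 10.95 pos [ 0.5375 -0.1777  0.0466] jawyaw 0.241 ydir [ 0.    -0.001 -1.   ] w 0.0148 F [-0.2 -0.3 -0.9] j [-0.45  0.62  1.63 -0.    0.89 -0.69]
 rot (tool) [ 0.0012 -0.0038  0.0002]  shift cm now-axes [-0.04 -0.02  0.03]  final-axes [-0.04 -0.02  0.03]
clock: 11.35
position: [0.5385, -0.1782, 0.048]
eef_rot: [-1.565, -0.192, 0.187]
contact_force: [0.2, 0.2, -0.2]
width: 0.0724
t 11.35 pos [ 0.5385 -0.1782  0.048 ] jawyaw 0.241 ydir [ 0.003 -0.002 -1.   ] w 0.0724 F [ 0.2  0.2 -0.2] j [-0.45  0.62  1.63 -0.    0.89 -0.69]
 rot (tool) [ 0.0032 -0.0041  0.0027]  shift cm now-axes [ 7.51 -7.18  0.05]  final-axes [ 7.49 -7.2   0.05]
```

```bash
python3 -m inch '[{"linear":[0,-3,0],"delta_rot":[0,0,0]},{"linear":[0,-3.5,0],"delta_rot":[0,0,0]},{"linear":[3,-1,0],"delta_rot":[0,0,0]},{"linear":[3,0,0],"delta_rot":[0,0,0]},{"linear":[0.8,1,0],"delta_rot":[0,0,0]},{"linear":[0,2,0],"delta_rot":[0,0,0]}]' 0;python3 plan.py 0.610 -0.1596 0.043 0.245
```

```text
clock: 11.95
position: [0.6081, -0.1624, 0.0998]
eef_rot: [-1.569, -0.197, 0.18]
contact_force: [-0.0, 0.5, -0.5]
width: 0.0854
t 11.95 pos [ 0.6081 -0.1624  0.0998] jawyaw 0.24 ydir [ 0.011 -0.005 -1.   ] w 0.0854 F [-0.   0.5 -0.5] j [-0.38  0.64  1.4  -0.    1.09 -0.62]
 rot (tool) [ 0.008  -0.005   0.0095]  shift cm now-axes [0.2  5.68 0.28]  final-axes [0.26 5.68 0.23]
```

```bash
python3 -m inch '[{"linear":[0.3,2,0.2],"delta_rot":[0.006,-0.005,0.008]},{"linear":[0.1,1.7,0],"delta_rot":[0,0,0]},{"linear":[0,1,0],"delta_rot":[0,0,0]},{"linear":[0.2,0,0],"delta_rot":[0,0,0]}]' 0;python3 plan.py 0.610 -0.1596 0.043 0.245
```

```text
clock: 12.35
position: [0.6093, -0.1582, 0.0457]
eef_rot: [-1.56, -0.187, 0.199]
contact_force: [-0.6, -0.2, -0.4]
width: 0.0854
t 12.35 pos [ 0.6093 -0.1582  0.0457] jawyaw 0.246 ydir [-0.007  0.001 -1.   ] w 0.0854 F [-0.6 -0.2 -0.4] j [-0.37  0.72  1.42 -0.    1.01 -0.62]
 rot (tool) [-0.0031  0.0009 -0.0068]  shift cm now-axes [ 0.04  0.27 -0.16]  final-axes [ 0.03  0.27 -0.15]
```

```bash
python3 -m inch '[{"linear":[0,0.1,-0.1],"delta_rot":[-0.003,0,-0.006]},{"linear":[0,0,0],"delta_rot":[0,0,0]},{"linear":[0,0,0],"delta_rot":[0,0,0]},{"linear":[0,0,0],"delta_rot":[0,0,0]},{"linear":[0,0,0],"delta_rot":[0,0,0]},{"linear":[0,0,0],"delta_rot":[0,0,0]},{"linear":[0,0,0],"delta_rot":[0,0,0]}]' 255;python3 plan.py 0.610 -0.1596 0.043 0.245
```

```text
clock: 13.05
position: [0.6106, -0.1602, 0.0477]
eef_rot: [-1.565, -0.196, 0.19]
contact_force: [0.2, 0.4, -0.6]
width: 0.015
t 13.05 pos [ 0.6106 -0.1602  0.0477] jawyaw 0.245 ydir [ 0.004 -0.002 -1.   ] w 0.015 F [ 0.2  0.4 -0.6] j [-0.38  0.71  1.43 -0.    0.99 -0.62]
 rot (tool) [0.0029 0.0005 0.0034]  shift cm now-axes [-0.04  0.47  0.07]  final-axes [-0.04  0.47  0.07]
```

```bash
python3 -m inch '[{"linear":[0,-2,0],"delta_rot":[0,0,0]},{"linear":[0,-3,0],"delta_rot":[0,0,0]},{"linear":[0,-3,0],"delta_rot":[0,-0.05,0]},{"linear":[0,-3,0],"delta_rot":[0,-0.15,0]},{"linear":[0,-1,0],"delta_rot":[0,-0.15,0]},{"linear":[0,0,0],"delta_rot":[0,-0.15,0]},{"linear":[0,0,0],"delta_rot":[0,-0.15,0]},{"linear":[0,0,0],"delta_rot":[0,-0.15,0]},{"linear":[0,0,0],"delta_rot":[0,-0.07,0]}]' 255;python3 plan.py 0.5366 -0.1772 0.18 1.12;  python3 - <<'E'
import sys; sys.path.insert(0,'.')
from h import *
n="side"
im=snapshot(n)[:,:,::-1].copy(); cv2.imwrite(f"pics/{n}6.png",im)
c=proj(n,get_state()["position"])[0]; u,v=int(c[0]),int(c[1])
o=crop(im,n,u-35,u+35,v-20,v+30,11); cv2.imwrite(f"pics/g6{n}.png",o)
E
```

```text
clock: 13.95
position: [0.6091, -0.1594, 0.1718]
eef_rot: [-1.388, -0.877, 0.876]
contact_force: [0.3, -0.2, -1.5]
width: 0.0149
t 13.95 pos [ 0.6091 -0.1594  0.1718] jawyaw 1.127 ydir [ 0.001 -0.001 -1.   ] w 0.0149 F [ 0.3 -0.2 -1.5] j [-0.38  0.58  1.3  -0.    1.26 -1.5 ]
 rot (tool) [ 0.001   0.0068 -0.0004]  shift cm now-axes [-4.73 -0.83  5.78]  final-axes [-4.77 -0.82  5.75]
```

View pics/g6side.png

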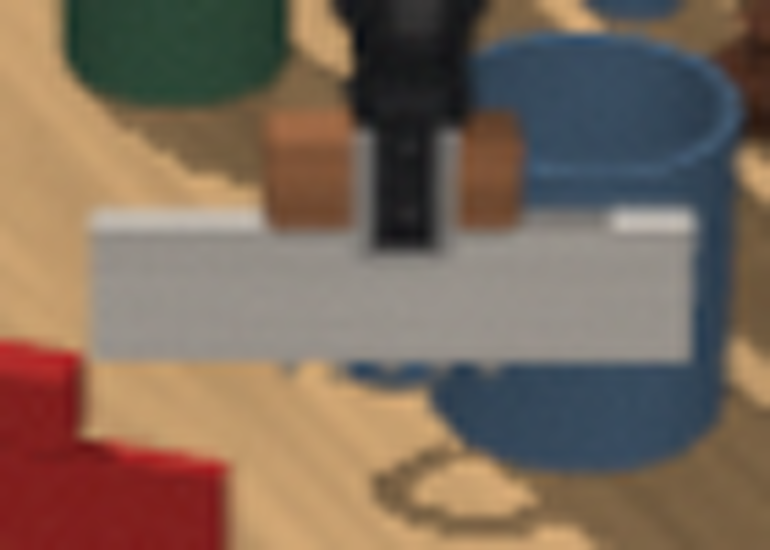

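Teeth at 290..490 over a blade of 600 px give 11.0 mm, so this is leaf_1, matching the 11 mm front thread. The stand wireframe did not sit on the forks, so I'll refit it using the front bay itself.

```bash
python3 - <<'E'
from h import *
t=cv2.imread("pics/top0.png"); s=cv2.imread("pics/side0.png")
cv2.imwrite("pics/z1.png",crop(t,"top",170,235,230,275,12))
cv2.imwrite("pics/z2.png",crop(s,"side",185,225,165,210,13))
E
```

```text
(no output)
```

View pics/z1.png

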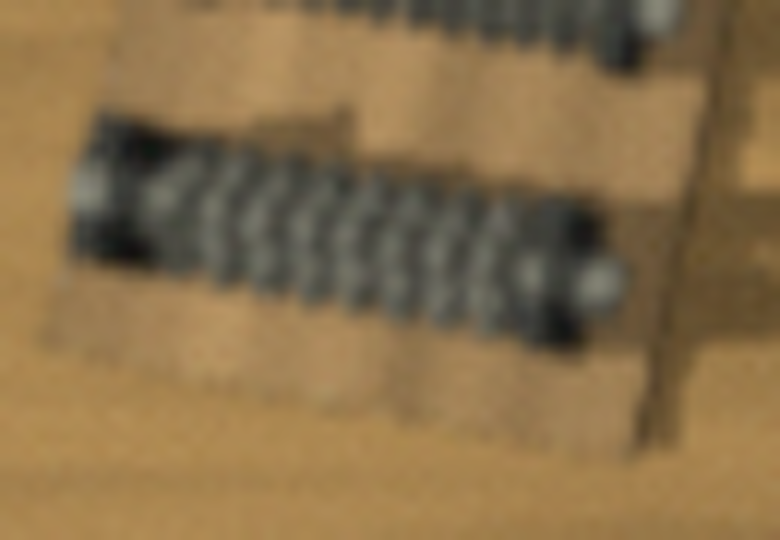

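View pics/z2.png

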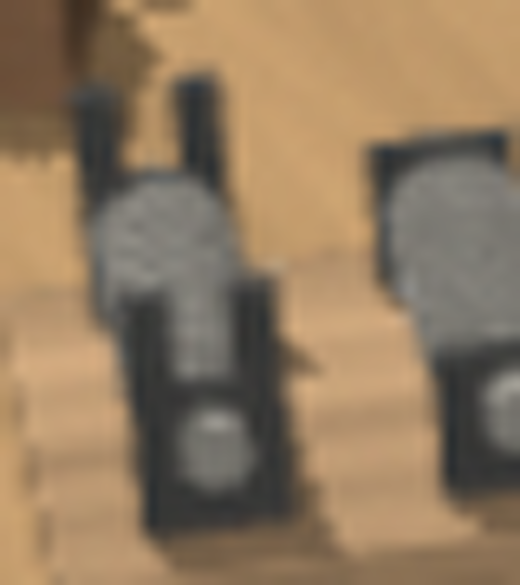

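```bash
cat > b.py <<'E'
from h import *
t=cv2.imread("pics/top0.png"); s=cv2.imread("pics/side0.png")
px=lambda u,v,u0,v0,f:np.array(((u+.5)/f-.5+u0,(v+.5)/f-.5+v0))
O=[("top",px(125,190,170,230,12),[-.05,.054,.070]),("top",px(563,275,170,230,12),[-.05,-.054,.070]),
("side",px(198,283,185,165,13),[-.05,-.054,.076]),("side",px(148,83,185,165,13),[-.05,.054,.076])]
def f(p,o=O): return np.concatenate([proj(n,T(*p,P))[0]-uv for n,uv,P in o])
for nm,o in(("both",O),("top",O[:2]),("side",O[2:])):
    q=least_squares(f,[.52,.23,-.2],args=(o,)); print(nm,q.x.round(4),"thread_top",T(*q.x,[-.05,0,.058])[0].round(4),q.fun.round(2))
    if nm=="both": st=q.x
np.save("st2.npy",st)
g_=(0,255,0);r_=(0,0,255)
FK=[(T(*st,box(-.05+sx*.0065-(.008 if sx<0 else 0),-.05+sx*.0065+(.008 if sx>0 else 0),y-.004,y+.004,.058,.076)),r_) for sx in(-1,1) for y in(-.054,.054)]
SB=[(T(*st,box(-.1,.1,-.075,.075,0,.015)),g_)]+FK
a=crop(t,"top",160,260,185,275,6,SB); b=crop(s,"side",175,265,160,225,8,SB)
cv2.imwrite("pics/o5.png",a);cv2.imwrite("pics/o6.png",b)
E
python3 b.py
```

```text
both [ 0.513   0.2363 -0.1922] thread_top [0.4639 0.2459 0.058 ] [-0.46 -0.25 -0.02 -0.12 -0.01  0.87 -0.11  0.41]
top [ 0.5125  0.2357 -0.1914] thread_top [0.4634 0.2452 0.058 ] [-0.22 -0.05  0.22  0.05]
side [ 0.5144  0.2404 -0.1934] thread_top [0.4653 0.25   0.058 ] [ 0.02  0.18 -0.02 -0.21]
```

View pics/o5.png

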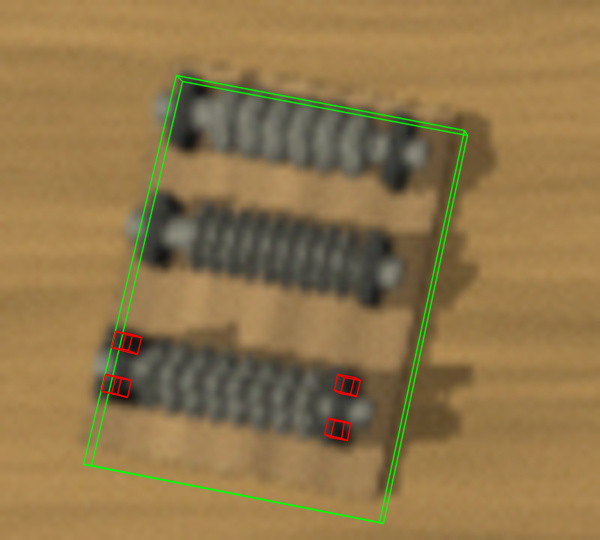

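View pics/o6.png

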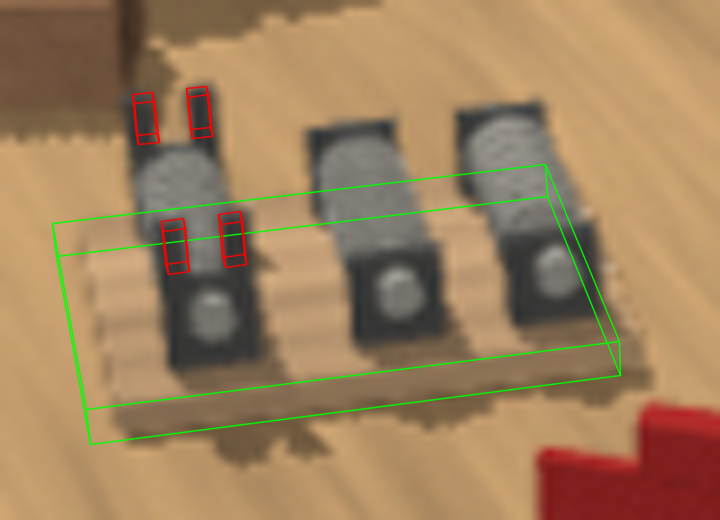

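Forks now line up in both views: thread_top ≈ (0.464, 0.246), yaw ≈ -0.192. Moving there high up.

```bash
sed -i 's/st.npy/st2.npy/' fft.py; python3 fft.py; python3 -m inch '[{"linear":[2,-0.3,3],"delta_rot":[0,0.15,0]},{"linear":[2,-0.3,3],"delta_rot":[0,0.15,0]},{"linear":[2,0,3],"delta_rot":[0,0.15,0]},{"linear":[0.6,0,4],"delta_rot":[0,0.15,0]},{"linear":[0.6,0,4],"delta_rot":[0,0.15,0]},{"linear":[0.6,0,4],"delta_rot":[0,0.15,0]},{"linear":[-1.2,0,4],"delta_rot":[0,0.15,0]},{"linear":[-1.2,0,4],"delta_rot":[0,0.15,0]},{"linear":[-1.2,0,4],"delta_rot":[0,0.12,0]},{"linear":[0,0,2],"delta_rot":[0,0,0]},{"linear":[0,0,1],"delta_rot":[0,0,0]}]' 255; python3 plan.py 0.464 0.246 0.135 -0.192
```

```text
-0.05 [(9, 0.78, np.float64(0.65)), (11, 3.13, np.float64(2.7)), (13, 1.67, np.float64(1.44))]
  peak 0.011
0.02 [(9, 2.35, np.float64(2.31)), (11, 0.48, np.float64(0.47)), (13, 0.27, np.float64(0.16))]
  peak 0.009
0.08 [(9, 0.2, np.float64(0.12)), (11, 2.13, np.float64(2.07)), (13, 3.73, np.float64(3.58))]
  peak 0.013
clock: 15.1
position: [0.4794, 0.204, 0.1764]
eef_rot: [-1.566, 0.153, -0.154]
contact_force: [0.5, 0.1, -1.4]
width: 0.015
t 15.1 pos [0.4794 0.204  0.1764] jawyaw -0.196 ydir [ 0.001 -0.001 -1.   ] w 0.015 F [ 0.5  0.1 -1.4] j [ 0.26  0.39  1.62 -0.    1.14  0.45]
 rot (tool) [ 0.0007 -0.0037  0.001 ]  shift cm now-axes [-2.33  4.14  3.82]  final-axes [-2.31  4.14  3.83]
```

```bash
python3 -m inch '[{"linear":[-1,1,2],"delta_rot":[0,-0.003,0]},{"linear":[-1,1.2,1.4],"delta_rot":[0,0,0]},{"linear":[-0.3,1,0.3],"delta_rot":[0,0,0]},{"linear":[0,0.6,0],"delta_rot":[0,0,0]}]' 255; python3 plan.py 0.464 0.246 0.125 -0.192
```

```text
clock: 15.5
position: [0.4652, 0.2459, 0.1378]
eef_rot: [-1.566, 0.15, -0.156]
contact_force: [0.0, 0.5, -0.7]
width: 0.0153
t 15.5 pos [0.4652 0.2459 0.1378] jawyaw -0.194 ydir [ 0.004 -0.001 -1.   ] w 0.0153 F [ 0.   0.5 -0.7] j [ 0.34  0.44  1.66 -0.    1.04  0.54]
 rot (tool) [ 0.0001 -0.0024  0.0039]  shift cm now-axes [-0.13  1.27 -0.02]  final-axes [-0.12  1.28 -0.02]
```

```bash
python3 -m inch '[{"linear":[-0.1,1,0],"delta_rot":[0,-0.002,0.003]},{"linear":[0,0.5,0],"delta_rot":[0,0,0]},{"linear":[0,0.1,0],"delta_rot":[0,0,0]}]' 255; python3 plan.py 0.464 0.246 0.116 -0.192; cat > look.py <<'E'
import sys
from h import *
from scipy.spatial.transform import Rotation as Ro
tag=sys.argv[1]; off=float(sys.argv[2]) if len(sys.argv)>2 else .0312
st=np.load("st2.npy"); g_=(0,255,0);r_=(0,0,255)
FK=[(T(*st,box(-.05+sx*.0065-(.008 if sx<0 else 0),-.05+sx*.0065+(.008 if sx>0 else 0),y-.004,y+.004,.058,.076)),r_) for sx in(-1,1) for y in(-.054,.054)]
for n,w in(("side",(170,240,130,215)),("top",(160,260,200,275))):
    im=snapshot(n)[:,:,::-1].copy(); s=get_state(); p=s["position"]; R=Ro.from_rotvec(s["eef_rot"]).as_matrix()
    Lf=[((b-[0,0,off])@np.c_[R[:,0],R[:,2],-R[:,1]].T+p,g_) for b in(GRIP,BLADE)]
    cv2.imwrite(f"pics/{tag}_{n}_raw.png",im)
    if n=="side": cv2.imwrite(f"pics/{tag}_{n}.png",np.hstack([crop(im,n,*w,7)[:,:392*2//2*1],crop(im,n,*w,7,FK+Lf)[:,:]])[:600,:800] if 0 else crop(im,n,*w,7,FK+Lf)); cv2.imwrite(f"pics/{tag}_{n}_p.png",crop(im,n,*w,7))
    else: cv2.imwrite(f"pics/{tag}_{n}.png",crop(im,n,*w,7,FK+Lf))
E
python3 look.py k1
```

```text
clock: 15.8
position: [0.465, 0.2436, 0.1198]
eef_rot: [-1.567, 0.153, -0.153]
contact_force: [-0.0, -0.2, -0.7]
width: 0.0151
t 15.8 pos [0.465  0.2436 0.1198] jawyaw -0.195 ydir [-0.001 -0.001 -1.   ] w 0.0151 F [-0.  -0.2 -0.7] j [ 0.34  0.46  1.68 -0.    1.    0.53]
 rot (tool) [ 0.0015 -0.003  -0.0003]  shift cm now-axes [-0.14  0.38  0.21]  final-axes [-0.14  0.38  0.21]
```

View pics/k1_side.png

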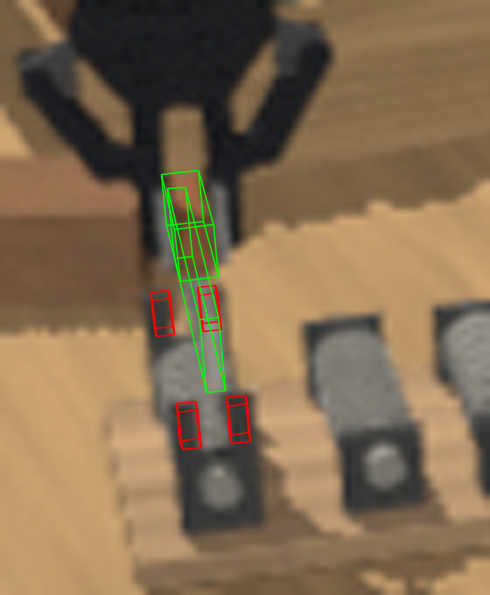

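View pics/k1_side_p.png

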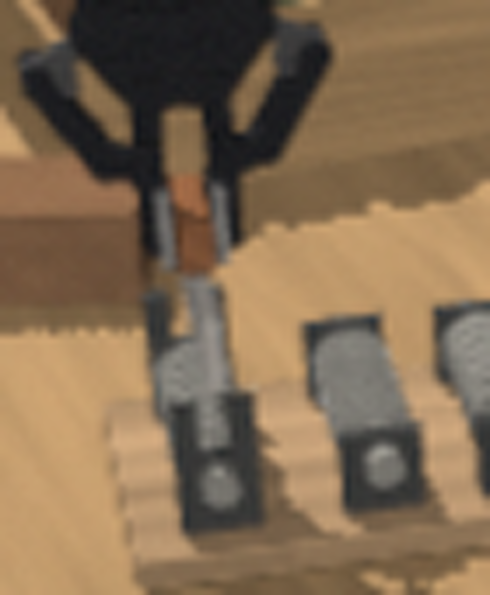

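View pics/k1_top.png

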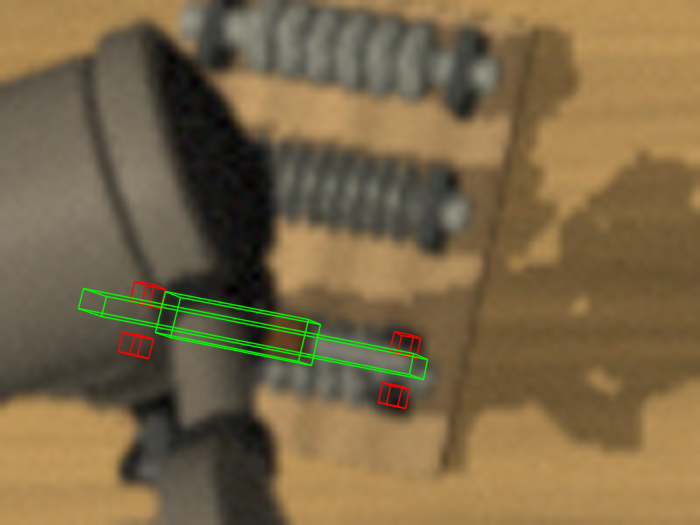

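Side and top overlays: the held leaf (green) agrees with its wireframe to about 1 px, and sits over the fork gap (side crop near fork gap 197-232, blade end about 205-225). Entering the forks gently.

```bash
python3 -m inch '[{"linear":[-0.1,0.5,0.2],"delta_rot":[0,-0.003,0]},{"linear":[0,0.5,0],"delta_rot":[0,0,0]},{"linear":[0,0.4,0],"delta_rot":[0,0,0]},{"linear":[0,0.1,0],"delta_rot":[0,0,0]}]' 255; python3 plan.py 0.464 0.246 0.100 -0.192;python3 look.py k2
```

```text
clock: 16.3
position: [0.4654, 0.246, 0.1051]
eef_rot: [-1.566, 0.149, -0.153]
contact_force: [-0.5, -0.1, -0.3]
width: 0.0149
t 16.3 pos [0.4654 0.246  0.1051] jawyaw -0.192 ydir [ 0.002 -0.    -1.   ] w 0.0149 F [-0.5 -0.1 -0.3] j [ 0.34  0.48  1.69 -0.    0.97  0.53]
 rot (tool) [-0.0001 -0.0002  0.0022]  shift cm now-axes [-0.13  0.51 -0.03]  final-axes [-0.13  0.51 -0.03]
```

View pics/k2_side_p.png

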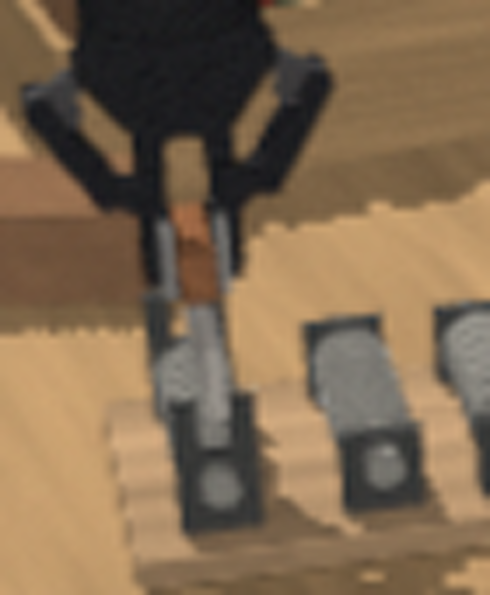

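View pics/k2_top.png

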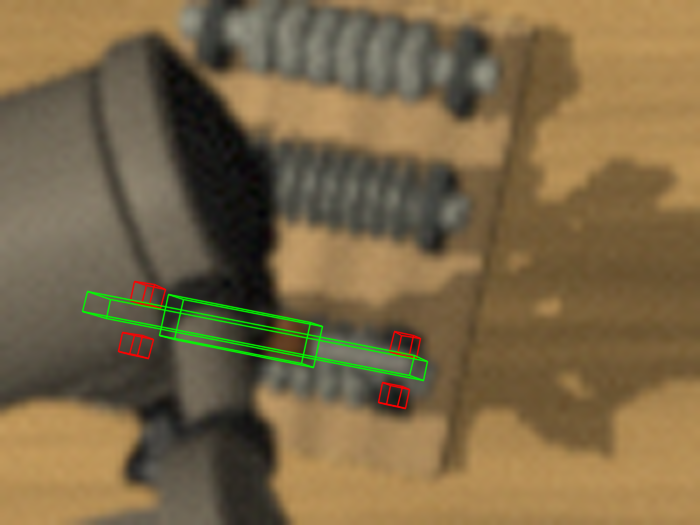

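```bash
python3 -m inch '[{"linear":[-0.1,0.3,0],"delta_rot":[0,0,0.002]},{"linear":[-0.05,0.2,0],"delta_rot":[0,0,0]},{"linear":[0,0.1,0],"delta_rot":[0,0,0]}]' 255; python3 plan.py 0.464 0.246 0.094 -0.192
```

```text
clock: 16.7
position: [0.4641, 0.2465, 0.0993]
eef_rot: [-1.565, 0.15, -0.152]
contact_force: [-0.4, -0.3, -1.1]
width: 0.0152
t 16.7 pos [0.4641 0.2465 0.0993] jawyaw -0.192 ydir [ 0.001  0.    -1.   ] w 0.0152 F [-0.4 -0.3 -1.1] j [ 0.34  0.49  1.7  -0.    0.95  0.53]
 rot (tool) [-0.0006 -0.0001  0.001 ]  shift cm now-axes [-0.    0.53 -0.06]  final-axes [-0.    0.53 -0.05]
```

```bash
python3 -m inch '[{"linear":[0,0.15,0],"delta_rot":[0,0,0]},{"linear":[0,0.1,0],"delta_rot":[0,0,0]},{"linear":[0,0.1,0],"delta_rot":[0,0,0]}]' 255; python3 -m inch '[{"linear":[0,0.1,0],"delta_rot":[0,0,0]},{"linear":[0,0.1,0],"delta_rot":[0,0,0]}]' 255; python3 plan.py 0.464 0.246 0.0892 -0.192
```

```text
clock: 17.0
position: [0.4643, 0.2466, 0.0956]
eef_rot: [-1.565, 0.15, -0.152]
contact_force: [-0.5, 1.0, -0.2]
width: 0.015
clock: 17.2
position: [0.4643, 0.2466, 0.0935]
eef_rot: [-1.565, 0.15, -0.152]
contact_force: [0.4, 0.9, -1.3]
width: 0.0148
t 17.2 pos [0.4643 0.2466 0.0935] jawyaw -0.192 ydir [ 0.002  0.001 -1.   ] w 0.0148 F [ 0.4  0.9 -1.3] j [ 0.34  0.49  1.71 -0.    0.94  0.53]
 rot (tool) [-0.0009 -0.0001  0.0015]  shift cm now-axes [-0.02  0.43 -0.07]  final-axes [-0.02  0.43 -0.07]
```

```bash
for i in 1 2; do echo; done; python3 -m inch '[{"linear":[0,0.1,0],"delta_rot":[0,0,0]}]' 255; python3 -m inch '[{"linear":[0,0.1,0],"delta_rot":[0,0,0]}]' 255;  python3 -m inch '[{"linear":[0,0.1,0],"delta_rot":[0,0,0]}]' 255
```

```text
clock: 17.3
position: [0.4645, 0.2467, 0.0925]
eef_rot: [-1.564, 0.149, -0.152]
contact_force: [0.5, 2.2, 1.0]
width: 0.0149
clock: 17.4
position: [0.4648, 0.2471, 0.0917]
eef_rot: [-1.564, 0.149, -0.153]
contact_force: [0.5, 2.4, 0.5]
width: 0.0152
clock: 17.5
position: [0.4651, 0.2474, 0.0909]
eef_rot: [-1.563, 0.148, -0.154]
contact_force: [0.3, 1.2, 1.3]
width: 0.0147
```

```bash
python3 -m inch '[{"linear":[0,0.1,0],"delta_rot":[0,0,0]}]' 255; python3 -m inch '[{"linear":[0,0.1,0],"delta_rot":[0,0,0]}]' 255;  python3 -m inch '[{"linear":[0,0.1,0],"delta_rot":[0,0,0]}]' 255; python3 plan.py 0.464 0.246 0.0892 -0.192
```

```text
clock: 17.6
position: [0.4653, 0.2477, 0.0901]
eef_rot: [-1.562, 0.148, -0.154]
contact_force: [0.5, 1.7, 0.9]
width: 0.0152
clock: 17.7
position: [0.4656, 0.2479, 0.0892]
eef_rot: [-1.562, 0.147, -0.155]
contact_force: [0.9, 2.6, 1.9]
width: 0.0149
clock: 17.8
position: [0.4657, 0.2482, 0.0886]
eef_rot: [-1.561, 0.147, -0.155]
contact_force: [-1.7, 2.0, 10.5]
width: 0.0148
t 17.8 pos [0.4657 0.2482 0.0886] jawyaw -0.192 ydir [ 0.006  0.004 -1.   ] w 0.0148 F [-1.7  2.  10.5] j [0.34 0.5  1.71 0.   0.92 0.53]
 rot (tool) [-0.0048 -0.0005  0.0049]  shift cm now-axes [-0.13 -0.06 -0.25]  final-axes [-0.13 -0.06 -0.25]
```

The leaf went past the tip-contact height (0.0937) to TCP z 0.0886 (expected home 0.0892). It was cammed slightly along y and then hit a hard stop at 10.5 N, so it is seated. I'll relieve the pressure, tug lightly along the spindle to confirm the teeth are engaged, then look.

```bash
python3 -m inch '[{"linear":[0,-0.02,0],"delta_rot":[0,0,0]}]' 255; python3 -m inch '[{"linear":[0,0,0.15],"delta_rot":[0,0,0]}]' 255;  python3 -m inch '[{"linear":[0,0,-0.15],"delta_rot":[0,0,0]}]' 255; python3 -m inch '[{"linear":[0,0,-0.15],"delta_rot":[0,0,0]}]' 255; python3 -m inch '[{"linear":[0,0,0.05],"delta_rot":[0,0,0]}]' 255; python3 plan.py 0.464 0.246 0.0892 -0.192; python3 look.py k3
```

```text
clock: 17.9
position: [0.4657, 0.2482, 0.0888]
eef_rot: [-1.561, 0.147, -0.155]
contact_force: [0.3, 1.2, -0.1]
width: 0.0153
clock: 18.0
position: [0.4657, 0.2491, 0.0887]
eef_rot: [-1.562, 0.147, -0.155]
contact_force: [-0.5, -1.2, 0.6]
width: 0.0149
clock: 18.1
position: [0.4656, 0.248, 0.0888]
eef_rot: [-1.562, 0.147, -0.155]
contact_force: [0.9, 7.4, 3.7]
width: 0.0152
clock: 18.2
position: [0.4657, 0.2477, 0.089]
eef_rot: [-1.559, 0.147, -0.156]
contact_force: [0.2, 9.0, 1.4]
width: 0.0154
clock: 18.3
position: [0.4656, 0.2483, 0.0889]
eef_rot: [-1.559, 0.147, -0.156]
contact_force: [0.2, 0.2, -0.6]
width: 0.0153
t 18.3 pos [0.4656 0.2483 0.0889] jawyaw -0.193 ydir [ 0.006  0.006 -1.   ] w 0.0153 F [ 0.2  0.2 -0.6] j [0.34 0.5  1.71 0.   0.92 0.53]
 rot (tool) [-0.0071 -0.0007  0.0052]  shift cm now-axes [-0.12 -0.03 -0.25]  final-axes [-0.12 -0.03 -0.25]
```

View pics/k3_side_p.png

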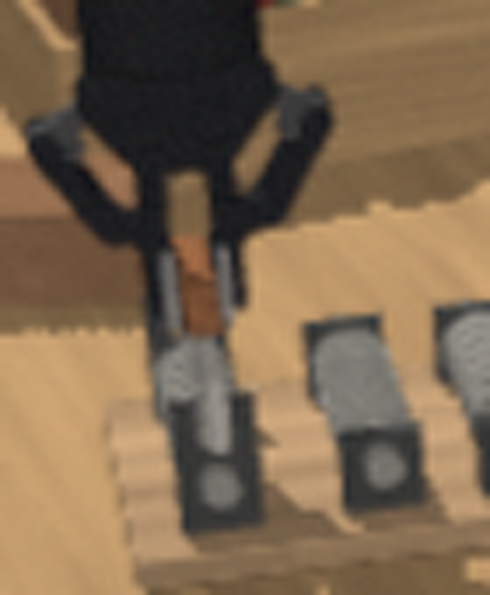

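The tug met 7–9 N with under 1 mm of travel and z stayed at 0.089, so the teeth are in the grooves. Releasing and rising straight up.

```bash
python3 -m inch '[{"linear":[0,0,0],"delta_rot":[0,0,0]},{"linear":[0,0,0],"delta_rot":[0,0,0]},{"linear":[0,0,0],"delta_rot":[0,0,0]},{"linear":[0,0,0],"delta_rot":[0,0,0]},{"linear":[0,0,0],"delta_rot":[0,0,0]}]' 0; python3 -m inch '[{"linear":[0,-2,0],"delta_rot":[0,0,0]},{"linear":[0,-3,0],"delta_rot":[0,0,0]},{"linear":[0,-4,0],"delta_rot":[0,0,0]},{"linear":[0,-3,-2],"delta_rot":[0,0,0]},{"linear":[-1,0,-4],"delta_rot":[0,0,0]},{"linear":[-1,0,-5],"delta_rot":[0,0,0]},{"linear":[-1,0,-5],"delta_rot":[0,0,0]},{"linear":[0,0,-5],"delta_rot":[0,0,0]},{"linear":[0,0,-3],"delta_rot":[0,0,0]},{"linear":[0,0,0],"delta_rot":[0,0,0]}]' 0; python3 - <<'E'
import sys; sys.path.insert(0,'.')
from h import *
for n in("top","side"):
    im=snapshot(n)[:,:,::-1].copy(); cv2.imwrite(f"pics/{n}9.png",im)
    if n=="top": o=np.vstack([crop(im,n,165,265,195,265,7)])
    else: o=crop(im,n,170,345,140,300,4)
    cv2.imwrite(f"pics/f9{n}.png",o)
E
```

```text
clock: 18.9
position: [0.4651, 0.2468, 0.0881]
eef_rot: [-1.562, 0.148, -0.154]
contact_force: [0.5, -0.1, 1.0]
width: 0.085
clock: 19.9
position: [0.3875, 0.012, 0.2122]
eef_rot: [-1.565, 0.142, -0.154]
contact_force: [-0.2, 1.6, 0.3]
width: 0.0852
```

View pics/f9side.png

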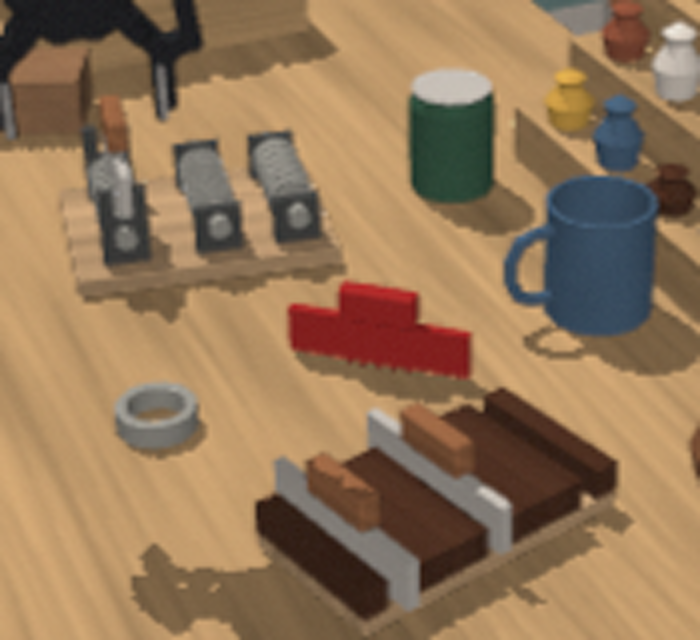

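View pics/top9.png

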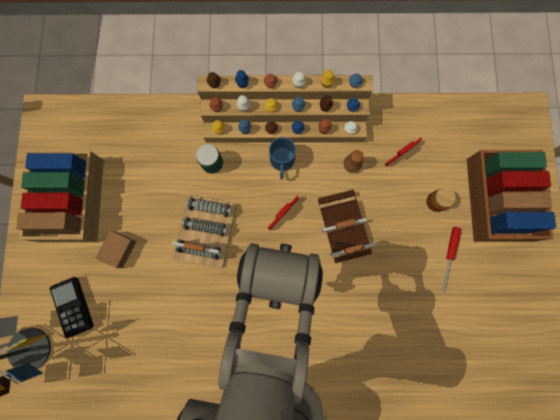

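All three leaves stand: leaf_1 on the front spindle (top (200,250)), and the other two in the front and middle rack slots. Next, a numeric check of seat height and lean by overlay.

```bash
cat > c.py <<'E'
from h import *
P=(.4655,.2475,-.192)
g=(0,255,0)
t=cv2.imread("pics/top9.png"); s=cv2.imread("pics/side9.png")
B=[(T(*P,b+[0,0,.058]),g) for b in(GRIP,BLADE)]
R=[(T(*p,b+[0,0,.0165]),g) for p in((.465,-.2027,.245),(.5375,-.1777,.242)) for b in(GRIP,BLADE)]
a=crop(s,"side",180,230,150,210,9); b=crop(s,"side",180,230,150,210,9,B); cv2.imwrite("pics/v1.png",np.hstack([a[:,:400],b[:,:400]]))
a=crop(t,"top",165,240,230,270,10); b=crop(t,"top",165,240,230,270,7,B); cv2.imwrite("pics/v2.png",crop(t,"top",165,240,230,270,10,B))
cv2.imwrite("pics/v3.png",crop(s,"side",225,335,220,300,7,R))
E
python3 c.py
```

```text
(no output)
```

View pics/v1.png

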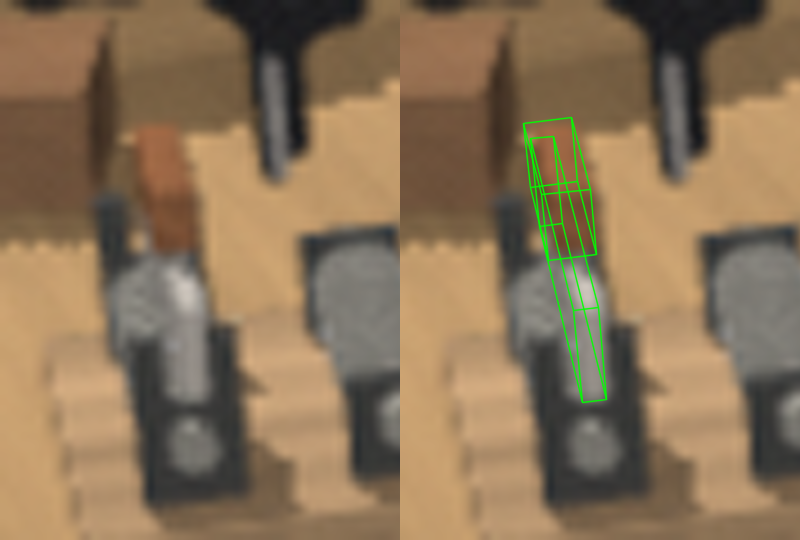

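View pics/v2.png

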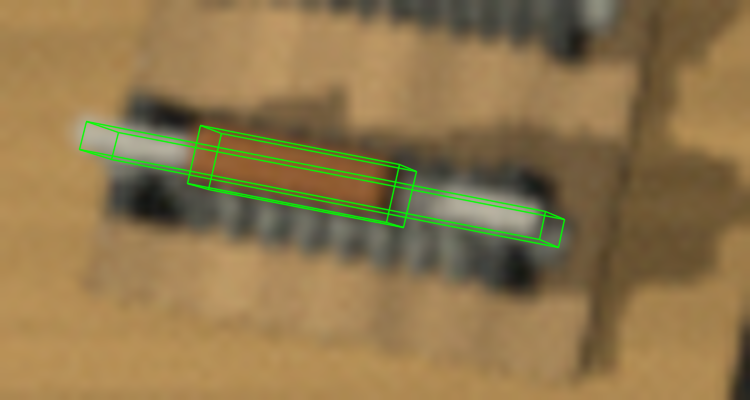

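View pics/v3.png

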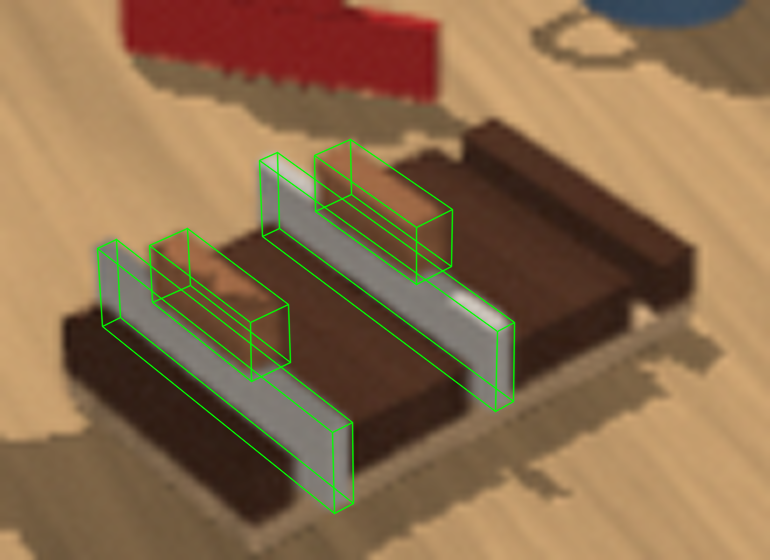

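Overlays agree to about 1 px, which is the side camera's known bias. leaf_1 is upright at crest height and centred between the forks, leaf_2 and leaf_3 are on the slot floors, and no bystander has moved. Handing in.

```bash
python3 - <<'E'
from rig import *
s=get_state(); print(s["clock"],s["position"].round(3),abs(s["qd"]).max().round(4)); print(finish_job())
E
```

```text
20.0 [0.388 0.014 0.212] 0.0424
the job is handed in; nothing more can be done
None
```

leaf_1 (11 mm pitch) is seated in the front spindle between the guide forks. leaf_2 and leaf_3 are back in the rack, in the middle and front slots, and I handed the job in at 20.0 s.

**Not tried one by one:** I did not try the two wrong leaves in the thread. The top picture gave the front spindle an 11.0 mm pitch, with 9 and 13 mm on the two spares. I lifted each leaf and measured its teeth in the side camera: 9.2 mm in the front slot, 12.7 mm in the middle and 11.0 mm in the rear. Only the 11 mm leaf went into the spindle.

**How it seated:**
- It passed the height where tooth tips would rest (tool height 0.0937 m) and slid about 1–2 mm along the spindle as the teeth found the grooves.
- It stopped hard at 0.0886 m, against an expected 0.0892 m, with 10.5 N at most.
- A light tug along the spindle met 7–9 N with under 1 mm of travel.

**Last checks:**
- After release, model overlays matched all three leaves to about 1 px in both cameras. leaf_1 stands upright, about 1 mm off centre across the spindle and 1–2 mm along it.
- Nothing else on the counter looks moved.
- The gripper was open and well clear at hand-in, but the arm's joints were still settling slightly (0.04 rad/s).

**What disagreed:**
- The side camera was consistently about 1 px, roughly 2 mm, off the top one.
- My first fit of the stand, from its bed edges, was about 10 mm out. I refitted it on the forks before approaching.

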